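Scoop turned beads into the lidded jar

TASK

Lift the lid off the wooden jar and set it down in the shallow dish. Then scoop up beads from the plywood tray with the scoop and tip at least three of them into the jar, without touching the beads with the fingers or leaving any outside the tray and jar, and put the scoop back on the pale board, standing on its flat bottom. Put the lid and scoop down rather than dropping them, and leave the chisels, mallet and glue where they are.

Things in the scene. Friction and masses are not known exactly. Their poses are not given: they have to be found in the camera images.
- tray: Fixed open plywood tray; origin on the bench, +x its far end, away from the robot. Level floor, top at z=5 mm, from x=-118 to +100, 150 wide (y). Side walls 40 high, 6 thick; near wall at x=-121, 28 high; far end: a 50 degree ramp rising from x=100 to an end wall 40 high at x=129. The beads lie in the far half.
- bead0: Wooden bead, a ball 24 mm across, 12 g (dark, red or pale wood); origin at its centre. At the start in the tray.
- bead1: Wooden bead, a ball 24 mm across, 12 g (dark, red or pale wood); origin at its centre. At the start in the tray.
- bead2: Wooden bead, a ball 24 mm across, 12 g (dark, red or pale wood); origin at its centre. At the start in the tray.
- bead3: Wooden bead, a ball 24 mm across, 12 g (dark, red or pale wood); origin at its centre. At the start in the tray.
- bead4: Wooden bead, a ball 24 mm across, 12 g (dark, red or pale wood); origin at its centre. At the start in the tray.
- bead5: Wooden bead, a ball 24 mm across, 12 g (dark, red or pale wood); origin at its centre. At the start in the tray.
- bead6: Wooden bead, a ball 24 mm across, 12 g (dark, red or pale wood); origin at its centre. At the start in the tray.
- bead7: Wooden bead, a ball 24 mm across, 12 g (dark, red or pale wood); origin at its centre. At the start in the tray.
- board: Fixed pale wooden board 220 (x) x 140 (y) x 18 mm, origin at the middle of its underside, on the bench. The scoop lies on it at the start.
- scoop: Aluminium scoop, 160 g, yellow wooden handle. Pan 90 long (x=-42 to +48), 80 wide (y), floor 2 thick; back and side walls 3 thick, 36 high, the sides from x=-42 to +20; front lip (+x) open. Origin on the pan's underside. Handle: bar 22 wide (y), 20 thick, 115 long, from the back wall at x=-40, z=26 rising backwards (-x) at 40 degrees to the pan.
- scoop_grip (a point): Good place to grip the handle: on its middle line, 97 mm behind and 74 mm above the scoop's origin; x is the scoop's x.
- scoop_lip (a point): Middle of the scoop's front lip, underside (48 mm ahead of the scoop's origin).
- jar: Fixed round wooden jar, 116 across outside, 106 inside, 85 high, inner floor at 6 mm. Origin at the middle of its underside. Covered by the lid at the start.
- jar_mid (a point): Point on the jar's axis inside it, 35 mm above its underside.
- lid: Loose round lid, 150 g: spigot 94 across and 8 high, above it a disc 120 across and 10 thick, above that a pale knob 28 across and 34 high. Origin at the middle of the spigot's underside.
- lid_knob (a point): Place to grip the lid's knob, on its axis, 40 mm above the lid's origin (knob from 18 to 52 mm).
- dish: Fixed shallow red-brown wooden dish that holds the lid: 148 across outside, 138 inside, rim 15 high, inner floor 6 mm above the bench. Origin at the middle of its underside.
- chisel_a: Bystander: wide chisel lying on the bench, 210 long, 26 mm high.
- chisel_b: Bystander: narrow chisel lying on the bench beyond the tray, 210 long.
- mallet: Bystander: wooden mallet lying down, head 84 across and 110 long, handle 190.
- glue: Bystander: yellow glue bottle standing, 60 across, 150 high.
Things that resemble listed ones, but are neither listed nor needed, are in the scene too. There is more than one size of the lid; the one meant has the size given above.

How it is judged (in metres and radians):
On the way, in this order (a step that is already met when the one before it is completed fails the run):
1. the lid lies flat in the dish, let go (horizontal distance between lid and dish below 0.013 m and z of lid in the frame of dish below 0.011 m and angle between lid's own z axis and vertical below 0.08 rad and contact force between lid and the fingers below 0.05 N), for 0.2 s.
2. at least three beads are in the jar (((distance between bead1 and jar_mid below 0.05 m and distance between bead0 and jar_mid below 0.05 m and distance between any of bead2, bead3, bead4, bead5, bead6, bead7 and jar_mid below 0.05 m) or (distance between bead2 and jar_mid below 0.05 m and distance between any of bead0, bead1 and jar_mid below 0.05 m and distance between any of bead3, bead4, bead5, bead6, bead7 and jar_mid below 0.05 m) or (distance between bead3 and jar_mid below 0.05 m and distance between any of bead0, bead1, bead2 and jar_mid below 0.05 m and distance between any of bead4, bead5, bead6, bead7 and jar_mid below 0.05 m) or (distance between bead4 and jar_mid below 0.05 m and distance between any of bead0, bead1, bead2, bead3 and jar_mid below 0.05 m and distance between any of bead5, bead6, bead7 and jar_mid below 0.05 m) or (distance between bead5 and jar_mid below 0.05 m and distance between any of bead0, bead1, bead2, bead3, bead4 and jar_mid below 0.05 m and distance between any of bead6, bead7 and jar_mid below 0.05 m) or (distance between bead6 and jar_mid below 0.05 m and distance between any of bead0, bead1, bead2, bead3, bead4, bead5 and jar_mid below 0.05 m and distance between bead7 and jar_mid below 0.05 m))), for 0.2 s.
At the end, for the whole second after the job is handed in: Lid flat in the dish (axes within 13 mm, tilt under 0.08 rad); three or more of the eight beads inside the jar, every other bead inside the tray; scoop at rest on its flat bottom on the board (origin within 90 mm along and 55 mm across of the board's middle, tilt under 0.12 rad) (all of step 1 and ((distance between bead1 and jar_mid below 0.05 m and distance between bead0 and jar_mid below 0.05 m and distance between any of bead2, bead3, bead4, bead5, bead6, bead7 and jar_mid below 0.05 m) or (distance between bead2 and jar_mid below 0.05 m and distance between any of bead0, bead1 and jar_mid below 0.05 m and distance between any of bead3, bead4, bead5, bead6, bead7 and jar_mid below 0.05 m) or (distance between bead3 and jar_mid below 0.05 m and distance between any of bead0, bead1, bead2 and jar_mid below 0.05 m and distance between any of bead4, bead5, bead6, bead7 and jar_mid below 0.05 m) or (distance between bead4 and jar_mid below 0.05 m and distance between any of bead0, bead1, bead2, bead3 and jar_mid below 0.05 m and distance between any of bead5, bead6, bead7 and jar_mid below 0.05 m) or (distance between bead5 and jar_mid below 0.05 m and distance between any of bead0, bead1, bead2, bead3, bead4 and jar_mid below 0.05 m and distance between any of bead6, bead7 and jar_mid below 0.05 m) or (distance between bead6 and jar_mid below 0.05 m and distance between any of bead0, bead1, bead2, bead3, bead4, bead5 and jar_mid below 0.05 m and distance between bead7 and jar_mid below 0.05 m)) and x of scoop in the frame of board between -0.09 and 0.09 m and y of scoop in the frame of board between -0.055 and 0.055 m and z of scoop in the frame of board between 0.01 and 0.026 m and angle between scoop's own z axis and vertical below 0.12 rad and linear speed of scoop below 0.03 m/s and (distance between bead0 and jar_mid below 0.05 m or (x of bead0 in the frame of tray between -0.12 and 0.128 m and y of bead0 in the frame of tray between -0.078 and 0.078 m and z of bead0 in the frame of tray between 0 and 0.045 m)) and (distance between bead1 and jar_mid below 0.05 m or (x of bead1 in the frame of tray between -0.12 and 0.128 m and y of bead1 in the frame of tray between -0.078 and 0.078 m and z of bead1 in the frame of tray between 0 and 0.045 m)) and (distance between bead2 and jar_mid below 0.05 m or (x of bead2 in the frame of tray between -0.12 and 0.128 m and y of bead2 in the frame of tray between -0.078 and 0.078 m and z of bead2 in the frame of tray between 0 and 0.045 m)) and (distance between bead3 and jar_mid below 0.05 m or (x of bead3 in the frame of tray between -0.12 and 0.128 m and y of bead3 in the frame of tray between -0.078 and 0.078 m and z of bead3 in the frame of tray between 0 and 0.045 m)) and (distance between bead4 and jar_mid below 0.05 m or (x of bead4 in the frame of tray between -0.12 and 0.128 m and y of bead4 in the frame of tray between -0.078 and 0.078 m and z of bead4 in the frame of tray between 0 and 0.045 m)) and (distance between bead5 and jar_mid below 0.05 m or (x of bead5 in the frame of tray between -0.12 and 0.128 m and y of bead5 in the frame of tray between -0.078 and 0.078 m and z of bead5 in the frame of tray between 0 and 0.045 m)) and (distance between bead6 and jar_mid below 0.05 m or (x of bead6 in the frame of tray between -0.12 and 0.128 m and y of bead6 in the frame of tray between -0.078 and 0.078 m and z of bead6 in the frame of tray between 0 and 0.045 m)) and (distance between bead7 and jar_mid below 0.05 m or (x of bead7 in the frame of tray between -0.12 and 0.128 m and y of bead7 in the frame of tray between -0.078 and 0.078 m and z of bead7 in the frame of tray between 0 and 0.045 m))); the robot touches nothing.
It fails at once if the fingers touch a bead (contact force between any of bead0, bead1, bead2, bead3, bead4, bead5, bead6, bead7 and the fingers above 0.3 N).
It fails at once if the lid is let go in the air, more than 15 mm above its seat in the dish (distance of lid from where it was at the start of the episode above 0.02 m and contact force between lid and anything else below 0.01 N and z of lid in the frame of dish above 0.021 m).
It fails at once if the scoop is let go in the air, more than 15 mm above the board (distance of scoop from where it was at the start of the episode above 0.02 m and contact force between scoop and anything else below 0.01 N and z of scoop in the frame of board above 0.036 m).
It fails at once if a chisel, the mallet or the glue is moved by more than 30 mm (distance of any of chisel_a, chisel_b, mallet, glue from where it was at the start of the episode above 0.03 m).
It also fails if it takes over 70 s, if anything falls off the work surface, if the arm or the gripper's body presses on something with over 40 N, if the wrist force passes 120 N, or if a joint passes its speed limit or range.

ROBOT

A 6-joint arm with a two-finger parallel gripper is mounted at the origin on the work surface. World frame = base frame: x ahead of the robot, y to its left, z up, the work surface at z = 0. Lengths are in m, angles in degrees, forces in N, time in s.
With the tool pointing down it reaches from about 0.25 to 0.85 m from the base axis. Payload 12.5 kg.
Tool frame: the origin (TCP) lies at the very end of the fingers, on their centre line; the grasp point (between the pads) lies behind it (bot.tcp_to_grasp is the z of the grasp point in the tool frame, in m); z points along the fingers, y is the line along which they close (so a half turn about z gives the same grasp; the last joint's range is limited). The gripper opens to 93 mm and grips with 3 to 60 N. Pads are 15 mm wide; open, the fingers measure 128 mm over their backs; the gripper's body (75 mm by 188 mm) begins 65 mm behind the grasp point.
Start: joints at [64.882, 20.094, 94.641, -0, 65.266, -4.847], TCP at [0.191, 0.516, 0.184] pointing down, gripper open.
Joint ranges: [-157.81, 157.81], [-45, 120.19], [0.68, 151.7], [-89.99, 269.99], [4.06, 180], [-164.3, 164.3]. Speed limits (degrees/s): [127.2, 127.2, 159.86, 180, 180, 180].

INTERFACE

Orientations are given as [roll, pitch, yaw] about the fixed x, y, z axes, in that order (R = Rz(yaw) Ry(pitch) Rx(roll)).
In Python, from plant import bot gives the robot as it stands. The module is installed in compiled form; this text tells all that it offers.
- The arm moves only by the tool play_rows, never from a script. Its argument "increments" is a list of rows, each an object of numbers: "jaw": the closure, from -1 (fully open) to 1 (shut); "dx", "dy", "dz": the shift along the tool's x, y, z as a fraction of full scale; "rx", "ry", "rz": the turn, a rotation vector about the tool's x, y, z as a fraction of full scale. A call has 1 to 8 rows; each row is the pose to reach, as a shift and turn from the pose commanded when the call began, along the tool's axes at that moment; what a row does not reach only later rows make up. Full scale, the value 1, is 0.25 m for a shift and 45 degrees for a turn. A row lasts 1/10 s, in which the tool goes at most 50 mm and 8.59 degrees, less where a joint would pass 70% of its speed; a pose out of reach is approached as far as the arm can. A call with a number of a shift or a turn outside -1 to 1 is refused whole. A call with a gripper value outside its range is refused whole. The fingers move at their own pace and stop on an object; the grip force is fixed at half the most. Time passes only in rows, so rows that repeat a pose let the fingers close. It gives the time, the measured TCP pose, the force, the opening and the grip force at its end, in the units of the state.
- bot.get_state(): the state, without advancing time (a new reading comes with each control period).
- bot.read_camera(name): name is "scene" or "top" or "wrist"; returns a dict with "color" (480x640x3 uint8, red, green, blue), "z_map" (480x640 float32, m along the optical axis (not along the pixel's ray), 0 where there is no reading), "intrinsics" (3x3 intrinsics, pixels), "k1" (the pictures are not rectified: a ray, as slopes to the right and down, at radius r is drawn at 1 + k1 r^2 times it, then the intrinsics apply), "eye" and "attitude" of the camera in the world. Camera axes: x right, y down, z forward; pixel columns grow to the right and rows downward; lengths in m; the calibration is good to about 2 mm. A picture is of the moment at which its call begins.
- bot.job_done(): hands the job in; it is judged then, once.
The state is a dict: "clock": time; "joint_pos": joint angles; "joint_velocities": joint speeds; "joint_efforts": joint torques, N m; "tool_pos": TCP position; "ee_rot": TCP orientation; "ft_force": force on the tool from outside, world axes, zero at the start; "wrist_torque": the same for the moment, N m; "gripper_width": finger opening in m; "finger_force": force on a finger pad.
Only numpy, scipy, OpenCV 4.12 (cv2) and the standard library are available. Lean on these libraries where they do the work, as an engineer would, in place of code of your own. Each camera call takes 0.05 s, during which the arm holds its last target. There are 200 camera calls.

## Working session

There is one attempt and no reset: what is moved stays moved. The work goes in short steps, Python scripts to look and compute and a tool call to move; the robot and the scene stay as the last step left them, time stands still between calls to the robot, and variables do not carry over. Pictures are saved under pics/ and viewed, at most 10 in all, crops included, and the job is handed in when it is done.

Besides the shell and the picture viewer there is one more tool, called after "Call:" as name(argument=value, ...), one argument or row to a line, values as JSON. play_rows: Moves the arm, as the interface text tells. Shift numbers are shares of 0.25 m and turn numbers shares of 45 degrees, none past 1 either way. Its arguments: {"type":"object","properties":{"increments":{"type":"array","items":{"type":"object","properties":{"jaw":{"type":"number"},"dx":{"type":"number"},"dy":{"type":"number"},"dz":{"type":"number"},"rx":{"type":"number"},"ry":{"type":"number"},"rz":{"type":"number"}}}}},"required":["increments"]}

```bash
mkdir -p pics; cat > h.py <<'E'
import numpy as np, cv2
from scipy.spatial.transform import Rotation as R
from plant import bot
def pts(c):
    """world points for every pixel from depth"""
    K=c["intrinsics"];k1=c["k1"];A=np.array(c["attitude"])
    v,u=np.mgrid[0:480,0:640].astype(float)
    d=np.array([k1,0,0,0,0],float)
    n=cv2.undistortPoints(np.stack([u.ravel(),v.ravel()],1)[:,None],np.array(K,float),d)[:,0]
    n=n.reshape(480,640,2);z=c["z_map"][...,None]
    P=np.concatenate([n*z,z],2)
    return P@rot(A).T+np.array(c["eye"])
def rot(A):
    return A if A.shape==(3,3) else R.from_euler("xyz",A,degrees=True).as_matrix()
E
python3 - <<'E'
from h import *
s=bot.get_state();print(s,bot.tcp_to_grasp)
for n in["scene","top"]:
    c=bot.read_camera(n);print(n,c["intrinsics"],c["k1"],c["eye"],c["attitude"])
    cv2.imwrite(f"pics/{n}0.png",c["color"][...,::-1]);np.savez(f"{n}0.npz",P=pts(c),C=c["color"],Z=c["z_map"])
E
```

```text
{'clock': 0.0, 'joint_pos': array([ 6.48806536e+01,  2.01254780e+01,  9.46759733e+01,  5.54691072e-04,
        6.52666715e+01, -4.84490606e+00]), 'joint_velocities': array([ 0.09179504, -0.0514953 ,  0.06267971,  0.07573853, -0.05749082,
        0.04956075]), 'joint_efforts': array([-3.34372480e-04, -4.97331548e+01, -2.85247493e+01,  6.98092324e-02,
        2.57573719e-02, -1.30840499e-04]), 'tool_pos': array([0.19037374, 0.5155932 , 0.18389704]), 'ee_rot': array([-1.79932163e+02, -6.25530031e-03,  1.59725324e+02]), 'ft_force': array([ 0.80929423, -0.94151154,  1.03310719]), 'wrist_torque': array([ 0.01196921,  0.00988627, -0.00119364]), 'finger_force': 0.0, 'gripper_width': 0.09296132541652206} -0.0188
scene [[554.07146245   0.         320.26086547]
 [  0.         554.07146245 244.20428971]
 [  0.           0.           1.        ]] -0.048284294782713004 [1.12334762 0.65136794 0.75702049] [-125.71924973   -0.55616183  140.19219935]
top [[604.21269768   0.         330.64008385]
 [  0.         604.21269768 228.23480542]
 [  0.           0.           1.        ]] -0.13402280695271207 [ 0.30263379 -0.07372474  1.69208548] [-1.71445848e+02 -1.38191539e-01 -8.85171478e+01]
```

View pics/scene0.png

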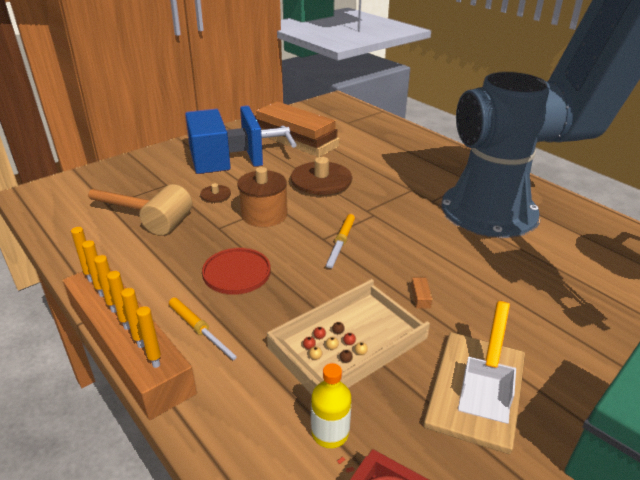

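View pics/top0.png

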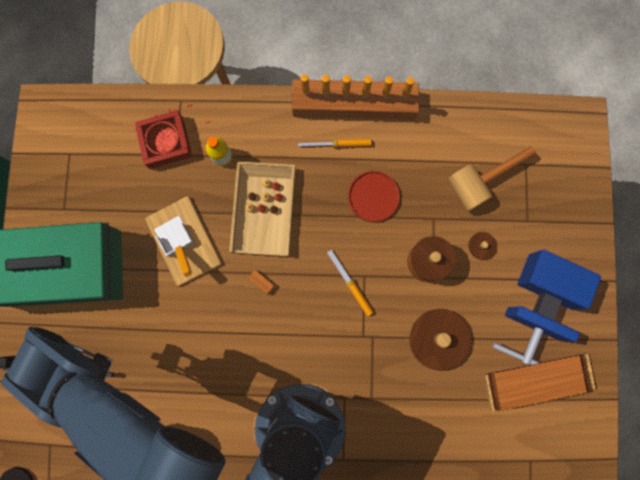

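The scene view has the jar with its lid at (263,197), the dish at (237,271), the tray at (348,335), and the scoop on the board at (488,390). In the top view they are: jar lid (432,258), dish (375,196), tray (263,210), scoop (173,236), glue (218,150).

```bash
cat > m.py <<'E'
from h import *
from scipy import ndimage as nd
def circ(xy): # least-squares circle
    A=np.c_[2*xy,np.ones(len(xy))];s=np.linalg.lstsq(A,(xy**2).sum(1),rcond=None)[0];return s[:2],np.sqrt(s[2]+s[0]**2+s[1]**2)
def rect(xy): return cv2.minAreaRect((xy*1000).astype(np.float32))
for n in["top","scene"]:
    D=np.load(n+"0.npz");P,C=D["P"],D["C"].astype(int);hsv=cv2.cvtColor(D["C"],cv2.COLOR_RGB2HSV).astype(int)
    X,Y,Z=P[...,0],P[...,1],P[...,2];v,u=np.mgrid[0:480,0:640]
    print(n,"bench z",np.median(Z[(X>.3)&(X<.9)&(abs(Z)<.01)]))
    def box(u0,u1,v0,v1): return (u>=u0)&(u<u1)&(v>=v0)&(v<v1)
    B=dict(top=dict(jar=(400,462,230,290),dish=(340,410,165,230),tray=(222,305,155,265),board=(140,230,190,290)),
      scene=dict(jar=(230,295,160,230),dish=(195,278,240,300),tray=(260,435,275,395),board=(420,535,295,450)))[n]
    b=box(*B["jar"])
    m=b&(Z>.087)&(Z<.1);xy=P[m][:,:2];print("lid disc",len(xy),xy.mean(0),cv2.minEnclosingCircle((xy*1000).astype(np.float32)),np.median(Z[m]))
    m=b&(Z>.12)&(Z<.14);xy=P[m][:,:2];print("knob",len(xy),cv2.minEnclosingCircle((xy*1000).astype(np.float32)),np.median(Z[m]))
    red=box(*B["dish"])&((hsv[...,0]<6)|(hsv[...,0]>174))&(hsv[...,1]>150)
    xy=P[red][:,:2];print("dish",len(xy),cv2.minEnclosingCircle((xy*1000).astype(np.float32)))
    m=box(*B["tray"])&(Z>.034)&(Z<.046);print("tray rim",m.sum(),rect(P[m][:,:2]),np.median(Z[m]))
    m=box(*B["board"])&(Z>.013)&(Z<.024);print("board",m.sum(),rect(P[m][:,:2]),np.median(Z[m]))
    hd=box(*B["board"])&(hsv[...,0]>15)&(hsv[...,0]<28)&(hsv[...,1]>215)&(Z>.03)
    xy=P[hd];c=xy.mean(0);w=np.linalg.svd(xy-c,full_matrices=False)[2];print("handle",len(xy),c,w[0],"z",Z[hd].min(),Z[hd].max(), xy[np.argmax(xy[:,2])])
    pan=box(*B["board"])&(hsv[...,1]<60)&(C.sum(2)>300)
    print("pan",pan.sum(),rect(P[pan][:,:2]),np.percentile(Z[pan],[5,50,95]))
    t=P[box(*B["tray"])&(Z>.022)&(Z<.034)];np.save(n+"_beadpts.npy",t)
    g=box(*((195,240,125,170) if n=="top" else (300,360,360,450)))&(Z>.05);print("glue",P[g][:,:2].min(0),P[g][:,:2].max(0),Z[g].max())
E
python3 m.py
```

```text
top bench z -0.0002359934376449102
lid disc 1291 [ 0.47046515 -0.34532366] ((470.3008117675781, -345.85321044921875), 60.238929748535156) 0.09427968330344871
knob 93 ((469.845458984375, -347.0172424316406), 14.108503341674805) 0.12784872203820696
dish 1732 ((509.901611328125, -146.8594970703125), 219.79237365722656)
tray rim 548 ((613.2371215820312, 141.92694091796875), (203.1639404296875, 275.2162780761719), 88.11029815673828) 0.03890619342653878
board 2665 ((507.964599609375, 345.6855773925781), (222.2323455810547, 141.3502655029297), 28.816591262817383) 0.017975081445604335
handle 185 [0.44418616 0.31996832 0.10430233] [-0.11798329 -0.25195498  0.96051998] z 0.056852021940014597 1.6920854837094235 [ 0.30263379 -0.07372474  1.69208548]
pan 860 ((405.2171630859375, 188.866943359375), (553.2018432617188, 108.98941802978516), 57.51609802246094) [0.01318131 0.0203224  0.05323974]
glue [ 0.30263379 -0.07372474] [0.78950347 0.27991115] 1.6920854837094235
scene bench z -0.0010021911011169338
lid disc 904 [ 0.47735561 -0.33386644] ((471.36431884765625, -341.3313903808594), 61.522216796875) 0.09331681073167503
knob 73 ((472.0650329589844, -343.04248046875), 14.933727264404297) 0.12664850469040279
dish 2290 ((868.0975341796875, 200.73471069335938), 517.9025268554688)
tray rim 1223 ((606.10595703125, 124.21525573730469), (166.20277404785156, 258.12109375), 88.23817443847656) 0.03840514056213806
board 7249 ((478.89263916015625, 313.78253173828125), (338.98150634765625, 189.1412811279297), 41.99490737915039) 0.01694064785860261
handle 776 [0.45483388 0.33052148 0.08692551] [0.82609999 0.42906173 0.36532841] z 0.04747636021734003 0.7570204881181032 [1.12334762 0.65136794 0.75702049]
pan 2807 ((775.2921142578125, 510.1572265625), (746.4979248046875, 84.10354614257812), 28.511117935180664) [0.01638944 0.01932415 0.05144293]
glue [0.73407755 0.22609388] [1.12334762 0.65136794] 0.7570204881181032
```

```bash
cat > fix.py <<'E'
import re
s=open('m.py').read()
s=s.replace('def rect(xy):','''def lc(m):
    m=m&V;l,k=nd.label(m,np.ones((3,3)));return m if k==0 else l==1+np.argmax(nd.sum(m,l,range(1,k+1)))
def rect(xy):''').replace("X,Y,Z=P","V=(D['Z']>0);X,Y,Z=P")
s=s.replace('red=box','red=lc(box').replace('[...,1]>150)','[...,1]>150)&(Z<.05))').replace('m=box(*B["tray"])&(Z>.034)&(Z<.046)','m=lc(box(*B["tray"])&(Z>.034)&(Z<.046))').replace('m=box(*B["board"])&(Z>.013)&(Z<.024)','m=lc(box(*B["board"])&(Z>.013)&(Z<.024))')
s=s.replace('hd=box','hd=lc(box').replace('(Z>.03)\n','(Z>.03)&(Z<.2))\n').replace('pan=box','pan=lc(box').replace('>300)','>300)&(Z<.08))').replace('&(Z>.05);print','&V&(Z>.05);print')
s=s.replace('t=P[box(*B["tray"])&','t=P[box(*B["tray"])&V&')
open('m.py','w').write(s)
E
python3 fix.py; cat >> m.py <<'E'
    # beads: connected comps of bead pts inside the tray interior
    m=box(*B["tray"])&V&(Z>.0235)&(Z<.034)&(abs(Y-.125)<.068)&(X>.60)&(X<.70)
    l,k=nd.label(m)
    print("beads",[(int(u[l==i].mean()),int(v[l==i].mean()),(l==i).sum(),P[l==i].mean(0).round(3)) for i in range(1,k+1) if (l==i).sum()>3])
E
python3 m.py
```

```text
top bench z -0.0002359934376449102
lid disc 1291 [ 0.47046515 -0.34532366] ((470.3008117675781, -345.85321044921875), 60.238929748535156) 0.09427968330344871
knob 93 ((469.845458984375, -347.0172424316406), 14.108503341674805) 0.12784872203820696
dish 1725 ((651.3858032226562, -191.34840393066406), 73.21517181396484)
tray rim 295 ((682.0620727539062, 118.28515625), (161.33779907226562, 104.60852813720703), 88.63553619384766) 0.03871468244776022
board 2664 ((507.964599609375, 345.6855773925781), (222.2323455810547, 141.3502655029297), 28.816591262817383) 0.017975382855803468
handle 184 [0.44495547 0.32210796 0.09567307] [-0.65245906 -0.40833684  0.63840285] z 0.056852021940014597 0.12715630259282373 [0.41766109 0.30879949 0.1271563 ]
pan 856 ((519.617431640625, 374.17706298828125), (96.41838073730469, 88.23709869384766), 30.53631019592285) [0.01317425 0.02030219 0.05261897]
glue [0.72839758 0.21872984] [0.78950347 0.27991115] 0.15854558405994057
beads [(266, 183, np.int64(27), array([0.677, 0.114, 0.028])), (275, 186, np.int64(23), array([0.669, 0.086, 0.028])), (251, 195, np.int64(30
[... 1143 characters left out ...]
42 0.30432047 0.12443409]
pan 2798 ((506.42840576171875, 363.47979736328125), (132.6240692138672, 81.77605438232422), 30.167404174804688) [0.01638364 0.01931468 0.05127152]
glue [0.73407755 0.22609388] [0.79270937 0.28388741] 0.15234404209813113
beads [(337, 325, np.int64(48), array([0.608, 0.096, 0.026])), (319, 329, np.int64(47), array([0.642, 0.084, 0.026])), (349, 335, np.int64(47), array([0.609, 0.13 , 0.025])), (308, 339, np.int64(47), array([0.675, 0.091, 0.026])), (331, 340, np.int64(51), array([0.643, 0.119, 0.026])), (361, 345, np.int64(45), array([0.609, 0.162, 0.026])), (315, 350, np.int64(53), array([0.681, 0.119, 0.026])), (346, 353, np.int64(60), array([0.643, 0.159, 0.026]))]
```

```bash
cat >> h.py <<'E'
def Rt(yaw,tilt):
    """tool attitude for scoop heading yaw: tool x backward, z down; tilt>0 leans z forward (scoop nose up)"""
    return R.from_euler("z",yaw,degrees=True)*R.from_euler("y",-tilt,degrees=True)*R.from_matrix(np.array([[-1,0,0],[0,1,0],[0,0,-1]]).T)
def go(p,rot=None):
    s=bot.get_state();R0=R.from_euler("xyz",s["ee_rot"],degrees=True);rot=rot or R0
    d=R0.inv().apply(np.array(p)-s["tool_pos"])/.25;w=np.degrees((R0.inv()*rot).as_rotvec())/45
    print("d",d.round(3),"r",w.round(3),"| at",s["tool_pos"].round(4),s["ee_rot"].round(1),"J",s["joint_pos"].round(0),"w",round(s["gripper_width"],4),"F",s["ft_force"].round(1),"t",round(s["clock"],2))
E
python3 - <<'E'
from h import *
go([.471,-.345,.19])
from scipy import ndimage as nd
# tray axes: fit lines to the side-wall tops, both views
for n,(u0,u1,v0,v1) in dict(top=(222,305,155,265),scene=(260,435,275,395)).items():
    D=np.load(n+"0.npz");P=D["P"];v,u=np.mgrid[0:480,0:640];X,Y,Z=P[...,0],P[...,1],P[...,2]
    b=(u>=u0)&(u<u1)&(v>=v0)&(v<v1)&(D["Z"]>0)
    for nm,q in dict(L=(Y>.17)&(Z>.034)&(Z<.044),Rr=(Y<.07)&(Z>.034)&(Z<.044)).items():
        p=P[b&q&(X>.5)&(X<.66)];f=np.polyfit(p[:,0],p[:,1],1);print(n,nm,len(p),"yaw",np.degrees(np.arctan(f[0])),"y@.6",np.polyval(f,.6),"x",p[:,0].min())
    p=P[b&(abs(Y-.125)<.05)&(Z>.034)&(Z<.044)&(X>.69)];print("far",len(p),np.percentile(p[:,0],[5,50,95]))
    p=P[b&(abs(Y-.125)<.05)&(Z>.022)&(Z<.032)&(X<.52)];print("near",len(p),np.percentile(p[:,0],[5,50,95]))
E
```

```text
d [-2.246 -2.841 -0.021] r [0. 0. 0.] | at [0.1904 0.5156 0.184 ] [-179.9   -0.   159.7] J [65. 20. 95. -0. 65. -5.] w 0.0928 F [-0.5  0.2 -0.4] t 0.1
top L 73 yaw -1.9977324967141197 y@.6 0.19962878938171683 x 0.50256052595942
top Rr 105 yaw -2.1286305196182065 y@.6 0.0440465918481191 x 0.5009608847556237
far 119 [0.72118539 0.72814215 0.7343914 ]
near 70 [0.47553833 0.47928075 0.4828871 ]
scene L 341 yaw -1.9275115575638508 y@.6 0.20276655970935326 x 0.5000952381092605
scene Rr 276 yaw -1.9784642939961972 y@.6 0.04734781758098694 x 0.500587340168259
far 224 [0.72708883 0.73179114 0.73512329]
near 386 [0.38175306 0.41928924 0.48438023]
```

Call:
play_rows(
  increments=[
    {"jaw": -1,"dx": -0.74,"dy": -0.94},
    {"jaw": -1,"dx": -0.74,"dy": -0.94},
    {"jaw": -1,"dx": -0.74,"dy": -0.94},
    {"jaw": -1,"dx": -0.74,"dy": -0.94},
    {"jaw": -1,"dx": -0.74,"dy": -0.94},
    {"jaw": -1,"dx": -0.74,"dy": -0.94},
    {"jaw": -1,"dx": -0.74,"dy": -0.94},
  ],
)

```text
validation failed for argument at $.in...
```

Call:
play_rows(
  increments=[
    {"jaw": -1,"dx": -0.74,"dy": -0.94},
    {"jaw": -1,"dx": -0.74,"dy": -0.94},
    {"jaw": -1,"dx": -0.74,"dy": -0.94},
    {"jaw": -1,"dx": -0.74,"dy": -0.94},
    {"jaw": -1,"dx": -0.74,"dy": -0.94},
    {"jaw": -1,"dx": -0.74,"dy": -0.94},
    {"jaw": -1,"dx": -0.74,"dy": -0.94},
  ],
)

```text
validation failed for argument at $.in...
```

Call:
play_rows(
  increments=[
    {"jaw": -1,"dx": -0.7,"dy": -0.88},
    {"jaw": -1,"dx": -0.7,"dy": -0.88},
    {"jaw": -1,"dx": -0.7,"dy": -0.88},
    {"jaw": -1,"dx": -0.7,"dy": -0.88},
    {"jaw": -1,"dx": -0.7,"dy": -0.88},
    {"jaw": -1,"dx": -0.7,"dy": -0.88},
    {"jaw": -1,"dx": -0.7,"dy": -0.88},
    {"jaw": -1,"dx": -0.7,"dy": -0.88},
  ],
)

```text
validation failed for argument at $.in...
```

Call:
play_rows(
  increments=[
    {"dx": -0.74,"dy": -0.94,"dz": 0,"rx": 0,"ry": 0,"rz": 0,"jaw": -1},
    {"dx": -0.74,"dy": -0.94,"dz": 0,"rx": 0,"ry": 0,"rz": 0,"jaw": -1},
    {"dx": -0.74,"dy": -0.94,"dz": 0,"rx": 0,"ry": 0,"rz": 0,"jaw": -1},
    {"dx": -0.74,"dy": -0.94,"dz": 0,"rx": 0,"ry": 0,"rz": 0,"jaw": -1},
    {"dx": -0.74,"dy": -0.94,"dz": 0,"rx": 0,"ry": 0,"rz": 0,"jaw": -1},
    {"dx": -0.74,"dy": -0.94,"dz": 0,"rx": 0,"ry": 0,"rz": 0,"jaw": -1},
    {"dx": -0.74,"dy": -0.94,"dz": 0,"rx": 0,"ry": 0,"rz": 0,"jaw": -1},
  ],
)

```text
clock: 0.8
tool_pos: [0.2837, 0.2273, 0.1843]
ee_rot: [-180.0, 0.0, 159.4]
ft_force: [-0.8, 0.3, 0.1]
gripper_width: 0.093
finger_force: 0.0
```

Call:
play_rows(
  increments=[
    {"dx": -0.74,"dy": -0.94,"dz": 0,"rx": 0,"ry": 0,"rz": 0,"jaw": -1},
    {"dx": -0.74,"dy": -0.94,"dz": 0,"rx": 0,"ry": 0,"rz": 0,"jaw": -1},
    {"dx": -0.74,"dy": -0.94,"dz": 0,"rx": 0,"ry": 0,"rz": 0,"jaw": -1},
    {"dx": -0.74,"dy": -0.94,"dz": 0,"rx": 0,"ry": 0,"rz": 0,"jaw": -1},
    {"dx": -0.74,"dy": -0.94,"dz": 0,"rx": 0,"ry": 0,"rz": 0,"jaw": -1},
    {"dx": -0.74,"dy": -0.94,"dz": 0,"rx": 0,"ry": 0,"rz": 0,"jaw": -1},
    {"dx": -0.74,"dy": -0.94,"dz": 0,"rx": 0,"ry": 0,"rz": 0,"jaw": -1},
  ],
)

```text
clock: 1.5
tool_pos: [0.3762, -0.0572, 0.1844]
ee_rot: [-180.0, 0.1, 159.4]
ft_force: [0.3, 0.2, 0.5]
gripper_width: 0.093
finger_force: 0.0
```

Call:
play_rows(
  increments=[
    {"dx": -0.7,"dy": -0.88,"dz": 0,"rx": 0,"ry": 0,"rz": 0,"jaw": -1},
    {"dx": -0.7,"dy": -0.88,"dz": 0,"rx": 0,"ry": 0,"rz": 0,"jaw": -1},
    {"dx": -0.7,"dy": -0.88,"dz": 0,"rx": 0,"ry": 0,"rz": 0,"jaw": -1},
    {"dx": -0.7,"dy": -0.88,"dz": 0,"rx": 0,"ry": 0,"rz": 0,"jaw": -1},
    {"dx": -0.7,"dy": -0.88,"dz": 0,"rx": 0,"ry": 0,"rz": 0,"jaw": -1},
    {"dx": -0.7,"dy": -0.88,"dz": 0,"rx": 0,"ry": 0,"rz": 0,"jaw": -1},
    {"dx": -0.7,"dy": -0.88,"dz": 0,"rx": 0,"ry": 0,"rz": 0,"jaw": -1},
    {"dx": -0.7,"dy": -0.88,"dz": 0,"rx": 0,"ry": 0,"rz": 0,"jaw": -1},
  ],
)

```text
clock: 2.3
tool_pos: [0.4629, -0.3191, 0.1837]
ee_rot: [180.0, -0.1, 159.7]
ft_force: [0.6, 0.6, -1.3]
gripper_width: 0.0929
finger_force: 0.0
```

```bash
python3 - <<'E'
from h import *
c=bot.read_camera("wrist");cv2.imwrite("pics/w1.png",c["color"][...,::-1]);P=pts(c);Z=P[...,2];V=c["z_map"]>0
for a,b in[(.118,.14),(.088,.1)]:
    m=V&(Z>a)&(Z<b);xy=P[m][:,:2];xy=xy[np.linalg.norm(xy-[.471,-.345],axis=1)<.08];print(len(xy),cv2.minEnclosingCircle((xy*1000).astype(np.float32)))
go([.471,-.345,.103])
E
```

```text
1318 ((470.3516540527344, -344.6929626464844), 13.871922492980957)
17125 ((470.5836181640625, -344.65106201171875), 59.96187973022461)
d [-0.067 -0.088  0.324] r [0. 0. 0.] | at [ 0.4628 -0.3186  0.184 ] [ 1.800e+02 -1.000e-01  1.598e+02] J [ -39.   21.   93.    0.   66. -109.] w 0.0931 F [ 0.5  0.3 -0.7] t 2.35
```

Call:
play_rows(
  increments=[
    {"dx": -0.067,"dy": -0.088,"dz": 0,"rx": 0,"ry": 0,"rz": 0,"jaw": -1},
    {"dx": -0.067,"dy": -0.088,"dz": 0.1,"rx": 0,"ry": 0,"rz": 0,"jaw": -1},
    {"dx": -0.067,"dy": -0.088,"dz": 0.22,"rx": 0,"ry": 0,"rz": 0,"jaw": -1},
    {"dx": -0.067,"dy": -0.088,"dz": 0.32,"rx": 0,"ry": 0,"rz": 0,"jaw": -1},
    {"dx": -0.067,"dy": -0.088,"dz": 0.32,"rx": 0,"ry": 0,"rz": 0,"jaw": 1},
    {"dx": -0.067,"dy": -0.088,"dz": 0.32,"rx": 0,"ry": 0,"rz": 0,"jaw": 1},
    {"dx": -0.067,"dy": -0.088,"dz": 0.32,"rx": 0,"ry": 0,"rz": 0,"jaw": 1},
    {"dx": -0.067,"dy": -0.088,"dz": 0.32,"rx": 0,"ry": 0,"rz": 0,"jaw": 1},
  ],
)

```text
clock: 3.15
tool_pos: [0.4714, -0.3468, 0.1059]
ee_rot: [-180.0, 0.1, 159.7]
ft_force: [0.6, 0.5, 0.3]
gripper_width: 0.0651
finger_force: 0.0
```

Call:
play_rows(
  increments=[
    {"dx": 0,"dy": 0,"dz": 0,"rx": 0,"ry": 0,"rz": 0,"jaw": 1},
    {"dx": 0,"dy": 0,"dz": 0,"rx": 0,"ry": 0,"rz": 0,"jaw": 1},
    {"dx": 0,"dy": 0,"dz": 0,"rx": 0,"ry": 0,"rz": 0,"jaw": 1},
    {"dx": 0,"dy": 0,"dz": 0,"rx": 0,"ry": 0,"rz": 0,"jaw": 1},
    {"dx": 0,"dy": 0,"dz": 0,"rx": 0,"ry": 0,"rz": 0,"jaw": 1},
  ],
)

```text
clock: 3.65
tool_pos: [0.4708, -0.3466, 0.1044]
ee_rot: [180.0, -0.0, 159.7]
ft_force: [-0.2, -0.2, -0.1]
gripper_width: 0.0255
finger_force: 0.0
```

Call:
play_rows(
  increments=[
    {"dx": 0,"dy": 0,"dz": 0,"rx": 0,"ry": 0,"rz": 0,"jaw": 1},
    {"dx": 0,"dy": 0,"dz": 0,"rx": 0,"ry": 0,"rz": 0,"jaw": 1},
    {"dx": 0,"dy": 0,"dz": 0,"rx": 0,"ry": 0,"rz": 0,"jaw": 1},
  ],
)

```text
clock: 3.95
tool_pos: [0.4708, -0.3466, 0.1044]
ee_rot: [180.0, -0.0, 159.7]
ft_force: [-0.3, -0.5, 0.4]
gripper_width: 0.0024
finger_force: 0.0
```

```bash
python3 - <<'E'
from h import *
go([.652,-.189,.16])
E
```

```text
d [-0.462  0.842 -0.222] r [0. 0. 0.] | at [ 0.4708 -0.3466  0.1044] [180.   -0.  159.7] J [ -41.   29.   94.   -0.   58. -111.] w 0.0024 F [-0.3 -0.5  0.4] t 3.95
```

```bash
python3 - <<'E'
from h import *
a=cv2.imread("pics/w1.png");c=bot.read_camera("wrist")["color"][...,::-1];s=bot.read_camera("scene")["color"][130:250,200:330,::-1]
o=np.hstack([cv2.resize(a,(400,300)),cv2.resize(c,(400,300))]);b=np.zeros((300,800,3),np.uint8);b[:,:325]=cv2.resize(s,(325,300));cv2.imwrite("pics/w2.png",np.vstack([o,b]))
E
```

```text
(no output)
```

View pics/w2.png

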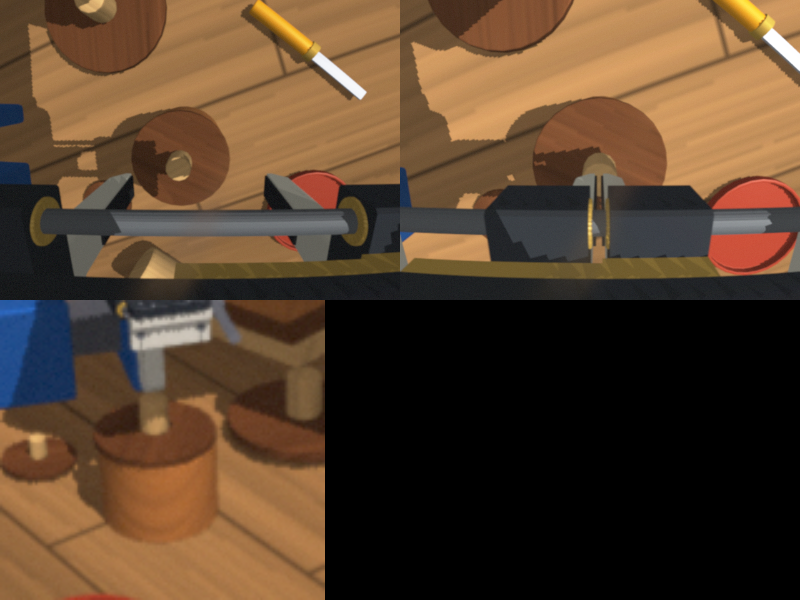

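The wrist view (right half) shows the shut fingers at about (600,190), with the knob just beyond them at (600,163). The scene crop shows the fingertips at the height of the knob's top, so the grasp missed. I'll measure where the tips are by depth.

```bash
python3 - <<'E'
from h import *
from scipy import ndimage as nd
s=bot.get_state();print(s["tool_pos"],s["joint_pos"])
for n in["scene","wrist","top"]:
    c=bot.read_camera(n);P=pts(c);V=c["z_map"]>0;Z=P[...,2]
    near=V&(np.linalg.norm(P[...,:2]-[.471,-.345],axis=2)<.055)
    for z in np.arange(.09,.2,.006):
        m=near&(Z>=z)&(Z<z+.006);p=P[m]
        if len(p)>3: print(n,round(z,3),len(p),p[:,:2].min(0).round(3),p[:,:2].max(0).round(3),np.median(c["color"][m],0))
E
```

```text
[ 0.47080292 -0.34661528  0.10443732] [-4.09232300e+01  2.88589764e+01  9.35968745e+01 -4.07358777e-05
  5.75426579e+01 -1.10649049e+02]
scene 0.09 615 [ 0.417 -0.398] [ 0.526 -0.29 ] [106.  62.  36.]
scene 0.096 50 [ 0.419 -0.38 ] [ 0.517 -0.305] [112.   73.5  46. ]
scene 0.102 25 [ 0.459 -0.348] [ 0.485 -0.329] [169. 128.  81.]
scene 0.108 25 [ 0.457 -0.349] [ 0.485 -0.329] [152. 117.  72.]
scene 0.114 26 [ 0.464 -0.348] [ 0.485 -0.331] [119.   91.5  59.5]
scene 0.12 30 [ 0.463 -0.358] [ 0.484 -0.329] [119.   90.5  58. ]
scene 0.126 43 [ 0.458 -0.355] [ 0.486 -0.329] [115.  88.  57.]
scene 0.138 13 [ 0.466 -0.355] [ 0.482 -0.333] [105.  99.  90.]
scene 0.144 16 [ 0.467 -0.352] [ 0.486 -0.328] [116.5 112.  104.5]
scene 0.15 25 [ 0.468 -0.36 ] [ 0.484 -0.327] [123. 119. 111.]
scene 0.156 25 [ 0.467 -0.36 ] [ 0.485 -0.326] [124. 120. 111.]
scene 0.162 19 [ 0.466 -0.361] [ 0.483 -0.324] [124. 118. 110.]
scene 0.168 27 [ 0.466 -0.36 ] [ 0.484 -0.325] [124. 118. 112.]
scene 0.174 26 [ 0.467 -0.357] [ 0.485 -0.325] [124. 120. 113.]
scene 0.18 15 [ 0.466 -0.336] [ 0.486 -0.326] [125. 121. 
[... 597 characters left out ...]
wrist 0.138 163 [ 0.458 -0.353] [ 0.466 -0.333] [126. 123. 111.]
wrist 0.144 314 [ 0.457 -0.356] [ 0.468 -0.329] [125. 123. 112.]
wrist 0.15 370 [ 0.457 -0.357] [ 0.468 -0.329] [125. 122. 111.]
wrist 0.156 324 [ 0.457 -0.357] [ 0.467 -0.329] [121.  117.5 107. ]
wrist 0.162 86 [ 0.461 -0.345] [ 0.464 -0.34 ] [72.  69.5 65. ]
wrist 0.168 101 [ 0.461 -0.345] [ 0.464 -0.34 ] [69. 66. 61.]
wrist 0.174 88 [ 0.461 -0.345] [ 0.464 -0.34 ] [71.  60.5 46. ]
wrist 0.18 47 [ 0.46  -0.345] [ 0.464 -0.342] [51. 45. 38.]
wrist 0.186 26 [ 0.463 -0.344] [ 0.464 -0.342] [53.  46.5 38.5]
wrist 0.192 52 [ 0.473 -0.349] [ 0.478 -0.346] [74.5 63.5 51. ]
wrist 0.198 37 [ 0.472 -0.349] [ 0.478 -0.346] [73. 65. 50.]
```

The fingertips end at z ≈ 0.136 while the reported TCP z is 0.104, so the real tips are about 32 mm short of the stated TCP along the tool. I'll allow for that, open the fingers and go down 34 mm.

Call:
play_rows(
  increments=[
    {"dx": 0,"dy": 0,"dz": 0,"rx": 0,"ry": 0,"rz": 0,"jaw": -1},
    {"dx": 0,"dy": 0,"dz": 0,"rx": 0,"ry": 0,"rz": 0,"jaw": -1},
    {"dx": 0,"dy": 0,"dz": 0,"rx": 0,"ry": 0,"rz": 0,"jaw": -1},
    {"dx": 0,"dy": 0,"dz": 0,"rx": 0,"ry": 0,"rz": 0,"jaw": -1},
    {"dx": 0,"dy": 0,"dz": 0,"rx": 0,"ry": 0,"rz": 0,"jaw": -1},
    {"dx": 0,"dy": 0,"dz": 0,"rx": 0,"ry": 0,"rz": 0,"jaw": -1},
    {"dx": 0,"dy": 0,"dz": 0,"rx": 0,"ry": 0,"rz": 0,"jaw": -1},
    {"dx": 0,"dy": 0,"dz": 0,"rx": 0,"ry": 0,"rz": 0,"jaw": -1},
  ],
)

```text
clock: 5.0
tool_pos: [0.4708, -0.3466, 0.1045]
ee_rot: [-180.0, 0.0, 159.7]
ft_force: [0.3, 0.2, 0.2]
gripper_width: 0.0597
finger_force: 0.0
```

Call:
play_rows(
  increments=[
    {"dx": 0,"dy": 0,"dz": 0.04,"rx": 0,"ry": 0,"rz": 0,"jaw": -1},
    {"dx": 0,"dy": 0,"dz": 0.08,"rx": 0,"ry": 0,"rz": 0,"jaw": -1},
    {"dx": 0,"dy": 0,"dz": 0.11,"rx": 0,"ry": 0,"rz": 0,"jaw": -1},
    {"dx": 0,"dy": 0,"dz": 0.13,"rx": 0,"ry": 0,"rz": 0,"jaw": -1},
    {"dx": 0,"dy": 0,"dz": 0.13,"rx": 0,"ry": 0,"rz": 0,"jaw": 1},
    {"dx": 0,"dy": 0,"dz": 0.13,"rx": 0,"ry": 0,"rz": 0,"jaw": 1},
    {"dx": 0,"dy": 0,"dz": 0.13,"rx": 0,"ry": 0,"rz": 0,"jaw": 1},
    {"dx": 0,"dy": 0,"dz": 0.13,"rx": 0,"ry": 0,"rz": 0,"jaw": 1},
  ],
)

```text
clock: 5.8
tool_pos: [0.471, -0.3467, 0.0723]
ee_rot: [-180.0, 0.0, 159.7]
ft_force: [0.6, 0.3, 0.1]
gripper_width: 0.0652
finger_force: 0.0
```

Call:
play_rows(
  increments=[
    {"dx": 0,"dy": 0,"dz": 0,"rx": 0,"ry": 0,"rz": 0,"jaw": 1},
    {"dx": 0,"dy": 0,"dz": 0,"rx": 0,"ry": 0,"rz": 0,"jaw": 1},
    {"dx": 0,"dy": 0,"dz": 0,"rx": 0,"ry": 0,"rz": 0,"jaw": 1},
    {"dx": 0,"dy": 0,"dz": 0,"rx": 0,"ry": 0,"rz": 0,"jaw": 1},
    {"dx": 0,"dy": 0,"dz": 0,"rx": 0,"ry": 0,"rz": 0,"jaw": 1},
    {"dx": 0,"dy": 0,"dz": 0,"rx": 0,"ry": 0,"rz": 0,"jaw": 1},
    {"dx": 0,"dy": 0,"dz": 0,"rx": 0,"ry": 0,"rz": 0,"jaw": 1},
  ],
)

```text
clock: 6.5
tool_pos: [0.4708, -0.3466, 0.0719]
ee_rot: [180.0, -0.0, 159.7]
ft_force: [0.4, 1.0, 0.2]
gripper_width: 0.027
finger_force: 30.0
```

Call:
play_rows(
  increments=[
    {"dx": 0,"dy": 0,"dz": -0.06,"rx": 0,"ry": 0,"rz": 0,"jaw": 1},
    {"dx": 0,"dy": 0,"dz": -0.16,"rx": 0,"ry": 0,"rz": 0,"jaw": 1},
    {"dx": -0.03,"dy": 0.06,"dz": -0.24,"rx": 0,"ry": 0,"rz": 0,"jaw": 1},
    {"dx": -0.12,"dy": 0.2,"dz": -0.24,"rx": 0,"ry": 0,"rz": 0,"jaw": 1},
    {"dx": -0.21,"dy": 0.36,"dz": -0.24,"rx": 0,"ry": 0,"rz": 0,"jaw": 1},
    {"dx": -0.3,"dy": 0.54,"dz": -0.24,"rx": 0,"ry": 0,"rz": 0,"jaw": 1},
    {"dx": -0.39,"dy": 0.7,"dz": -0.24,"rx": 0,"ry": 0,"rz": 0,"jaw": 1},
    {"dx": -0.465,"dy": 0.833,"dz": -0.24,"rx": 0,"ry": 0,"rz": 0,"jaw": 1},
  ],
)

```text
clock: 7.3
tool_pos: [0.6536, -0.1895, 0.133]
ee_rot: [180.0, 0.0, 159.8]
ft_force: [-0.9, -0.2, -1.1]
gripper_width: 0.0272
finger_force: 30.0
```

```bash
python3 - <<'E'
from h import *
c=bot.read_camera("wrist");P=pts(c);Z=P[...,2];V=c["z_map"]>0;h=cv2.cvtColor(c["color"],cv2.COLOR_RGB2HSV)
# lid disc above its known height, dish rim by colour
X=P[...,:2];d=np.linalg.norm(X-[.652,-.19],axis=2)
red=V&((h[...,0]<6)|(h[...,0]>174))&(h[...,1]>150)&(Z<.02)&(d<.1)
from m import circ
E
python3 - <<'E'
from h import *
cv2.imwrite("pics/w3.png",bot.read_camera("wrist")["color"][...,::-1])
go([.6521,-.1916,.001])
E
```

```text
top bench z -0.0002359934376449102
lid disc 1291 [ 0.47046515 -0.34532366] ((470.3008117675781, -345.85321044921875), 60.238929748535156) 0.09427968330344871
knob 93 ((469.845458984375, -347.0172424316406), 14.108503341674805) 0.12784872203820696
dish 1725 ((651.3858032226562, -191.34840393066406), 73.21517181396484)
tray rim 295 ((682.0620727539062, 118.28515625), (161.33779907226562, 104.60852813720703), 88.63553619384766) 0.03871468244776022
board 2664 ((507.964599609375, 345.6855773925781), (222.2323455810547, 141.3502655029297), 28.816591262817383) 0.017975382855803468
handle 184 [0.44495547 0.32210796 0.09567307] [-0.65245906 -0.40833684  0.63840285] z 0.056852021940014597 0.12715630259282373 [0.41766109 0.30879949 0.1271563 ]
pan 856 ((519.617431640625, 374.17706298828125), (96.41838073730469, 88.23709869384766), 30.53631019592285) [0.01317425 0.02030219 0.05261897]
glue [0.72839758 0.21872984] [0.78950347 0.27991115] 0.15854558405994057
beads [(266, 183, np.int64(27), array([0.677, 0.114, 0.028])), (275, 186, np.int64(23), array([0.669, 0.086, 0.028])), (251, 195, np.int64(30
[... 1306 characters left out ...]
05127152]
glue [0.73407755 0.22609388] [0.79270937 0.28388741] 0.15234404209813113
beads [(337, 325, np.int64(48), array([0.608, 0.096, 0.026])), (319, 329, np.int64(47), array([0.642, 0.084, 0.026])), (349, 335, np.int64(47), array([0.609, 0.13 , 0.025])), (308, 339, np.int64(47), array([0.675, 0.091, 0.026])), (331, 340, np.int64(51), array([0.643, 0.119, 0.026])), (361, 345, np.int64(45), array([0.609, 0.162, 0.026])), (315, 350, np.int64(53), array([0.681, 0.119, 0.026])), (346, 353, np.int64(60), array([0.643, 0.159, 0.026]))]
d [ 0.005 -0.017  0.526] r [0. 0. 0.] | at [ 0.6547 -0.188   0.1326] [1.8e+02 1.0e-01 1.6e+02] J [-20.  37.  76.   0.  67. -90.] w 0.0271 F [-0.1 -1.  -1.6] t 7.4
```

View pics/w3.png

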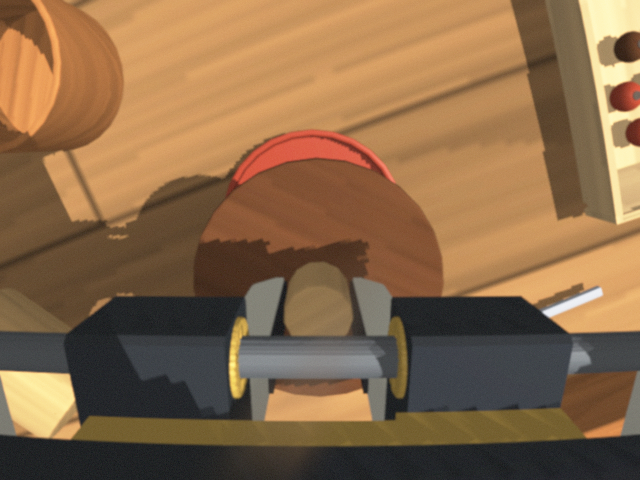

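The lid hangs by its knob at (318,300) above the dish, whose rim shows at (315,150), with the jar at the left. I'll lower it partway.

Call:
play_rows(
  increments=[
    {"dx": 0,"dy": 0,"dz": 0.1,"rx": 0,"ry": 0,"rz": 0,"jaw": 1},
    {"dx": 0,"dy": 0,"dz": 0.2,"rx": 0,"ry": 0,"rz": 0,"jaw": 1},
    {"dx": 0,"dy": 0,"dz": 0.3,"rx": 0,"ry": 0,"rz": 0,"jaw": 1},
    {"dx": 0,"dy": 0,"dz": 0.38,"rx": 0,"ry": 0,"rz": 0,"jaw": 1},
    {"dx": 0,"dy": 0,"dz": 0.38,"rx": 0,"ry": 0,"rz": 0,"jaw": 1},
  ],
)

```text
clock: 7.9
tool_pos: [0.6501, -0.1914, 0.0348]
ee_rot: [-180.0, -0.3, 159.7]
ft_force: [-0.7, -0.4, -1.4]
gripper_width: 0.0275
finger_force: 30.0
```

```bash
python3 - <<'E'
from h import *
c=bot.read_camera("wrist");P=pts(c);Z=P[...,2];V=c["z_map"]>0;d=np.linalg.norm(P[...,:2]-[.652,-.19],axis=2)
h=cv2.cvtColor(c["color"],cv2.COLOR_RGB2HSV).astype(int)
red=V&((h[...,0]<6)|(h[...,0]>174))&(h[...,1]>150)&(d<.1)&(Z<.03)
xy=P[red][:,:2];print("dish",red.sum(),d[red].max(),xy.min(0),xy.max(0),cv2.minEnclosingCircle((xy*1000).astype(np.float32)))
m=V&(Z>.035)&(Z<.065)&(d<.08)&~red;xy=P[m][:,:2];print("lid",m.sum(),cv2.minEnclosingCircle((xy*1000).astype(np.float32)),np.median(Z[m]))
go([.6521,-.1916,.001])
E
```

```text
dish 5256 0.07555125104892102 [ 0.57909625 -0.24559115] [ 0.69208659 -0.11492636] ((649.03466796875, -185.4450225830078), 72.73404693603516)
lid 26735 ((649.563720703125, -190.248046875), 59.98453140258789) 0.05728731324420827
d [-0.003  0.002  0.143] r [0. 0. 0.] | at [ 0.6512 -0.1917  0.0368] [-1.800e+02 -1.000e-01  1.597e+02] J [-20.  43.  80.  -0.  58. -90.] w 0.0277 F [-0.1 -0.9 -1.6] t 7.95
```

Call:
play_rows(
  increments=[
    {"dx": -0.008,"dy": 0.007,"dz": 0.05,"rx": 0,"ry": 0,"rz": 0,"jaw": 1},
    {"dx": -0.008,"dy": 0.007,"dz": 0.1,"rx": 0,"ry": 0,"rz": 0,"jaw": 1},
    {"dx": -0.008,"dy": 0.007,"dz": 0.125,"rx": 0,"ry": 0,"rz": 0,"jaw": 1},
    {"dx": -0.008,"dy": 0.007,"dz": 0.136,"rx": 0,"ry": 0,"rz": 0,"jaw": 1},
    {"dx": -0.008,"dy": 0.007,"dz": 0.136,"rx": 0,"ry": 0,"rz": 0,"jaw": 1},
  ],
)

```text
clock: 8.45
tool_pos: [0.6543, -0.1905, 0.0026]
ee_rot: [-180.0, -0.0, 159.7]
ft_force: [-1.1, -0.1, -1.3]
gripper_width: 0.0273
finger_force: 30.0
```

```bash
python3 - <<'E'
from h import *
c=bot.read_camera("wrist");P=pts(c);Z=P[...,2];V=c["z_map"]>0;d=np.linalg.norm(P[...,:2]-[.652,-.19],axis=2)
h=cv2.cvtColor(c["color"],cv2.COLOR_RGB2HSV).astype(int)
red=V&((h[...,0]<6)|(h[...,0]>174))&(h[...,1]>150)&(d<.1)&(Z<.03)
m=V&(Z>.02)&(Z<.04)&(d<.08)&~red;xy=P[m][:,:2];print("lid",m.sum(),cv2.minEnclosingCircle((xy*1000).astype(np.float32)),np.median(Z[m]))
go([.6521,-.1916,.001])
E
```

```text
lid 27133 ((653.5064086914062, -189.27127075195312), 60.16730499267578) 0.024931260339562555
d [ 0.008 -0.007  0.008] r [0. 0. 0.] | at [ 0.6546 -0.1906  0.003 ] [-180.     0.   159.7] J [-20.  45.  80.  -0.  55. -90.] w 0.0273 F [ 0.9 -0.7 -2.2] t 8.5
```

Call:
play_rows(
  increments=[
    {"dx": 0,"dy": 0,"dz": 0.006,"rx": 0,"ry": 0,"rz": 0,"jaw": 1},
    {"dx": 0,"dy": 0,"dz": 0.006,"rx": 0,"ry": 0,"rz": 0,"jaw": 1},
    {"dx": 0,"dy": 0,"dz": 0.006,"rx": 0,"ry": 0,"rz": 0,"jaw": -1},
    {"dx": 0,"dy": 0,"dz": 0.006,"rx": 0,"ry": 0,"rz": 0,"jaw": -1},
    {"dx": 0,"dy": 0,"dz": 0.006,"rx": 0,"ry": 0,"rz": 0,"jaw": -1},
    {"dx": 0,"dy": 0,"dz": 0.006,"rx": 0,"ry": 0,"rz": 0,"jaw": -1},
    {"dx": 0,"dy": 0,"dz": 0.006,"rx": 0,"ry": 0,"rz": 0,"jaw": -1},
    {"dx": 0,"dy": 0,"dz": 0.006,"rx": 0,"ry": 0,"rz": 0,"jaw": -1},
  ],
)

```text
clock: 9.3
tool_pos: [0.6545, -0.1906, 0.0015]
ee_rot: [-180.0, 0.0, 159.7]
ft_force: [0.1, 0.2, -0.3]
gripper_width: 0.0708
finger_force: 0.0
```

Call:
play_rows(
  increments=[
    {"dx": 0,"dy": 0,"dz": -0.1,"rx": 0,"ry": 0,"rz": 0,"jaw": -1},
    {"dx": 0,"dy": 0,"dz": -0.25,"rx": 0,"ry": 0,"rz": 0,"jaw": -1},
    {"dx": 0,"dy": 0,"dz": -0.45,"rx": 0,"ry": 0,"rz": 0,"jaw": -1},
    {"dx": 0,"dy": 0,"dz": -0.65,"rx": 0,"ry": 0,"rz": 0,"jaw": -1},
    {"dx": 0,"dy": 0,"dz": -0.85,"rx": 0,"ry": 0,"rz": 0,"jaw": -1},
    {"dx": 0,"dy": 0,"dz": -0.85,"rx": 0,"ry": 0,"rz": 0,"jaw": -1},
  ],
)

```text
clock: 9.9
tool_pos: [0.6572, -0.1915, 0.222]
ee_rot: [180.0, 0.7, 159.7]
ft_force: [0.6, 0.4, -0.2]
gripper_width: 0.0929
finger_force: 0.0
```

```bash
python3 - <<'E'
from h import *
c=bot.read_camera("wrist");P=pts(c);Z=P[...,2];V=c["z_map"]>0;d=np.linalg.norm(P[...,:2]-[.652,-.19],axis=2)
h=cv2.cvtColor(c["color"],cv2.COLOR_RGB2HSV).astype(int)
red=V&((h[...,0]<6)|(h[...,0]>174))&(h[...,1]>150)&(d<.1)&(Z<.03)
xy=P[red][:,:2];print("dish",cv2.minEnclosingCircle((xy*1000).astype(np.float32)))
m=V&(Z>.019)&(Z<.04)&(d<.08)&~red;p=P[m];print("lid",len(p),cv2.minEnclosingCircle((p[:,:2]*1000).astype(np.float32)),np.median(Z[m]))
# scoop: handle line per view (top surface) and pan edge directions
go([.42,.3,.2],Rt(31,10))
E
```

```text
dish ((651.0437622070312, -189.20245361328125), 74.64617156982422)
lid 10068 ((654.1231079101562, -189.40977478027344), 60.131629943847656) 0.023339913109209437
d [1.566 1.516 0.061] r [-0.103 -0.199 -1.136] | at [ 0.6559 -0.1911  0.2178] [180.    0.4 159.7] J [-20.  33.  71.  -0.  76. -90.] w 0.0931 F [-0.9 -0.4 -0.4] t 9.95
```

Call:
play_rows(
  increments=[
    {"dx": 0.8,"dy": 0.76,"dz": 0,"rx": 0,"ry": 0,"rz": -0.95,"jaw": -1},
    {"dx": 0.8,"dy": 0.76,"dz": 0,"rx": 0,"ry": 0,"rz": -0.95,"jaw": -1},
    {"dx": 0.8,"dy": 0.76,"dz": 0,"rx": 0,"ry": 0,"rz": -0.95,"jaw": -1},
    {"dx": 0.8,"dy": 0.76,"dz": 0,"rx": 0,"ry": 0,"rz": -0.95,"jaw": -1},
    {"dx": 0.8,"dy": 0.76,"dz": 0,"rx": 0,"ry": 0,"rz": -0.95,"jaw": -1},
    {"dx": 0.8,"dy": 0.76,"dz": 0,"rx": 0,"ry": 0,"rz": -0.95,"jaw": -1},
    {"dx": 0.8,"dy": 0.76,"dz": 0,"rx": 0,"ry": 0,"rz": -0.95,"jaw": -1},
  ],
)

```text
clock: 10.65
tool_pos: [0.5309, 0.0594, 0.2129]
ee_rot: [179.9, -0.1, -157.3]
ft_force: [0.9, -0.8, -0.3]
gripper_width: 0.093
finger_force: 0.0
```

```bash
python3 - <<'E'
from h import *
go([.44,.3,.2],Rt(31,0))
E
```

```text
d [-0.035  1.028  0.053] r [ 0.002 -0.002 -0.185] | at [0.5309 0.0594 0.2129] [ 1.799e+02 -1.000e-01 -1.573e+02] J [   1.   17.   95.    0.   68. -111.] w 0.093 F [ 0.9 -0.8 -0.3] t 10.65
```

Call:
play_rows(
  increments=[
    {"dx": -0.03,"dy": 1,"dz": 0,"rx": 0,"ry": 0,"rz": -0.18,"jaw": -1},
    {"dx": -0.03,"dy": 1,"dz": 0,"rx": 0,"ry": 0,"rz": -0.18,"jaw": -1},
    {"dx": -0.03,"dy": 1,"dz": 0,"rx": 0,"ry": 0,"rz": -0.18,"jaw": -1},
    {"dx": -0.03,"dy": 1,"dz": 0,"rx": 0,"ry": 0,"rz": -0.18,"jaw": -1},
    {"dx": -0.03,"dy": 1,"dz": 0,"rx": 0,"ry": 0,"rz": -0.18,"jaw": -1},
    {"dx": -0.03,"dy": 1,"dz": 0,"rx": 0,"ry": 0,"rz": -0.18,"jaw": -1},
    {"dx": -0.03,"dy": 1,"dz": 0,"rx": 0,"ry": 0,"rz": -0.18,"jaw": -1},
  ],
)

```text
clock: 11.35
tool_pos: [0.444, 0.2907, 0.2129]
ee_rot: [-180.0, -0.1, -149.3]
ft_force: [-0.2, -0.0, 0.5]
gripper_width: 0.093
finger_force: 0.0
```

```bash
python3 - <<'E'
from h import *
from scipy import ndimage as nd
c=bot.read_camera("wrist");cv2.imwrite("pics/w4.png",c["color"][...,::-1]);P=pts(c);Z=P[...,2];V=c["z_map"]>0
h=cv2.cvtColor(c["color"],cv2.COLOR_RGB2HSV).astype(int)
m=V&(h[...,0]>15)&(h[...,0]<30)&(h[...,1]>200)&(Z>.035)&(Z<.16)&(np.linalg.norm(P[...,:2]-[.45,.32],axis=2)<.12)
l,k=nd.label(m);m=l==1+np.argmax(nd.sum(m,l,range(1,k+1)));p=P[m]
# handle: per-height slice centre of the top face
A=np.linalg.svd(p-p.mean(0),full_matrices=False);print("handle",len(p),p.mean(0),A[2],p[:,2].min(),p[:,2].max())
r=cv2.minAreaRect((p[:,:2]*1000).astype(np.float32));print(r)
b=V&(np.linalg.norm(P[...,:2]-[.51,.36],axis=2)<.13)&(h[...,1]<60)&(Z>.046)&(Z<.06);q=P[b];print("walls top",len(q),np.median(q[:,2]) if len(q) else 0)
if len(q)>20: print(cv2.minAreaRect((q[:,:2]*1000).astype(np.float32)))
f=V&(np.linalg.norm(P[...,:2]-[.51,.36],axis=2)<.13)&(h[...,1]<60)&(Z>.017)&(Z<.023);q=P[f];print("floor",len(q),cv2.minAreaRect((q[:,:2]*1000).astype(np.float32)))
go([.44,.3,.2],Rt(31,0))
E
```

```text
handle 1457 [0.42626586 0.31349303 0.11141177] [[ 0.74571539  0.39903909 -0.53355071]
 [ 0.45910648 -0.88809546 -0.02253212]
 [ 0.48283516  0.22815404  0.84546789]] 0.08074468366536741 0.12484934726872021
((433.14788818359375, 318.202880859375), (61.763492584228516, 20.141708374023438), 30.98990821838379)
walls top 718 0.05305796768072771
((506.83349609375, 364.1969909667969), (56.69409942626953, 80.47859954833984), 31.27777862548828)
floor 3418 ((511.97882080078125, 370.1180419921875), (71.6467056274414, 89.68757629394531), 31.061851501464844)
d [-0.005  0.044  0.052] r [-0.    -0.002 -0.01 ] | at [0.4444 0.29   0.2131] [-1.800e+02 -1.000e-01 -1.494e+02] J [ 28.  16.  95.  -0.  68. -92.] w 0.0928 F [ 0.7 -0.9  0.2] t 11.4
```

View pics/w4.png

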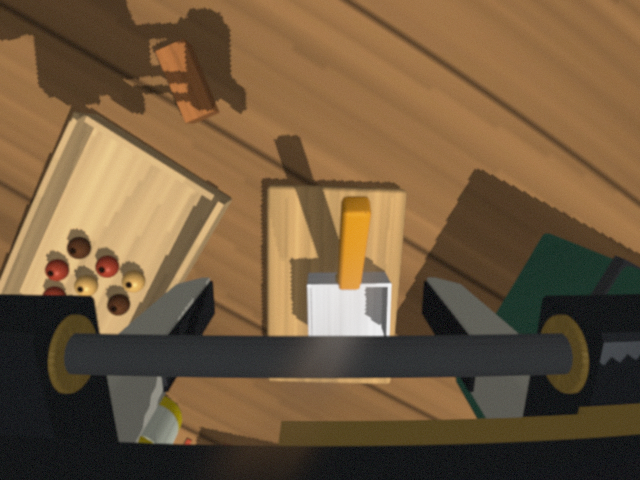

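```bash
python3 - <<'E'
from h import *
go([.4436-.857*.017,.3253-.515*.017,.138],Rt(31,10)); go([.4436,.3253,.042],Rt(31,10))
E
```

```text
d [-0.002  0.123  0.3  ] r [-0.001 -0.224 -0.01 ] | at [0.4444 0.29   0.2131] [-1.800e+02 -1.000e-01 -1.494e+02] J [ 28.  16.  95.  -0.  68. -92.] w 0.0928 F [ 0.7 -0.9  0.2] t 11.4
d [-0.07   0.124  0.684] r [-0.001 -0.224 -0.01 ] | at [0.4444 0.29   0.2131] [-1.800e+02 -1.000e-01 -1.494e+02] J [ 28.  16.  95.  -0.  68. -92.] w 0.0928 F [ 0.7 -0.9  0.2] t 11.4
```

Call:
play_rows(
  increments=[
    {"dx": 0,"dy": 0.124,"dz": 0.1,"rx": 0,"ry": -0.224,"rz": -0.01,"jaw": -1},
    {"dx": 0,"dy": 0.124,"dz": 0.2,"rx": 0,"ry": -0.224,"rz": -0.01,"jaw": -1},
    {"dx": 0,"dy": 0.124,"dz": 0.3,"rx": 0,"ry": -0.224,"rz": -0.01,"jaw": -1},
    {"dx": -0.02,"dy": 0.124,"dz": 0.42,"rx": 0,"ry": -0.224,"rz": -0.01,"jaw": -1},
    {"dx": -0.04,"dy": 0.124,"dz": 0.54,"rx": 0,"ry": -0.224,"rz": -0.01,"jaw": -1},
    {"dx": -0.06,"dy": 0.124,"dz": 0.62,"rx": 0,"ry": -0.224,"rz": -0.01,"jaw": -1},
    {"dx": -0.07,"dy": 0.124,"dz": 0.684,"rx": 0,"ry": -0.224,"rz": -0.01,"jaw": -1},
    {"dx": -0.07,"dy": 0.124,"dz": 0.684,"rx": 0,"ry": -0.224,"rz": -0.01,"jaw": -1},
  ],
)

```text
clock: 12.2
tool_pos: [0.4434, 0.3242, 0.0408]
ee_rot: [-179.9, 9.9, -149.1]
ft_force: [0.3, -0.2, -0.1]
gripper_width: 0.0927
finger_force: 0.0
```

```bash
python3 - <<'E'
from h import *
a=bot.read_camera("wrist")["color"][...,::-1];b=bot.read_camera("scene")["color"][280:440,400:613,::-1]
cv2.imwrite("pics/w5.png",np.hstack([cv2.resize(a,(400,300)),cv2.resize(b,(400,300))]))
go([.4436,.3253,.042],Rt(31,10))
E
```

```text
d [0.002 0.001 0.004] r [-0.001  0.001 -0.001] | at [0.444  0.3253 0.043 ] [-179.9   10.  -149.1] J [ 31.  27. 109.  -0.  34. -89.] w 0.0927 F [0.3 0.5 0.7] t 12.3
```

View pics/w5.png

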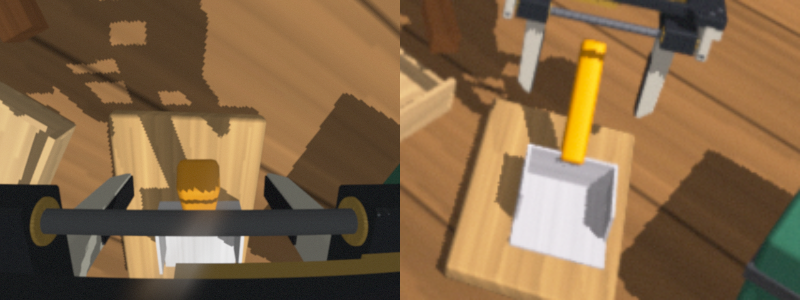

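The open fingers straddle the yellow handle, centred on it: wrist view (198,185), scene crop (585,100). Joint 5 is only 34° here, so I'll lean the tool 20° the other way before gripping, which leaves room to tip the nose up.

Call:
play_rows(
  increments=[
    {"dx": 0.03,"dy": 0,"dz": -0.006,"rx": 0,"ry": 0.18,"rz": 0,"jaw": -1},
    {"dx": 0.06,"dy": 0,"dz": -0.012,"rx": 0,"ry": 0.36,"rz": 0,"jaw": -1},
    {"dx": 0.072,"dy": 0,"dz": -0.012,"rx": 0,"ry": 0.444,"rz": 0,"jaw": -1},
    {"dx": 0.072,"dy": 0,"dz": -0.012,"rx": 0,"ry": 0.444,"rz": 0,"jaw": 1},
    {"dx": 0.072,"dy": 0,"dz": -0.012,"rx": 0,"ry": 0.444,"rz": 0,"jaw": 1},
    {"dx": 0.072,"dy": 0,"dz": -0.012,"rx": 0,"ry": 0.444,"rz": 0,"jaw": 1},
    {"dx": 0.072,"dy": 0,"dz": -0.012,"rx": 0,"ry": 0.444,"rz": 0,"jaw": 1},
    {"dx": 0.072,"dy": 0,"dz": -0.012,"rx": 0,"ry": 0.444,"rz": 0,"jaw": 1},
  ],
)

```text
clock: 13.1
tool_pos: [0.4275, 0.3169, 0.043]
ee_rot: [-180.0, -9.9, -149.0]
ft_force: [-0.3, 0.4, -0.6]
gripper_width: 0.0575
finger_force: 0.0
```

Call:
play_rows(
  increments=[
    {"dx": 0,"dy": 0,"dz": 0,"rx": 0,"ry": 0,"rz": 0,"jaw": 1},
    {"dx": 0,"dy": 0,"dz": 0,"rx": 0,"ry": 0,"rz": 0,"jaw": 1},
    {"dx": 0,"dy": 0,"dz": 0,"rx": 0,"ry": 0,"rz": 0,"jaw": 1},
    {"dx": 0,"dy": 0,"dz": 0,"rx": 0,"ry": 0,"rz": 0,"jaw": 1},
    {"dx": 0,"dy": 0,"dz": 0,"rx": 0,"ry": 0,"rz": 0,"jaw": 1},
    {"dx": 0,"dy": 0,"dz": 0,"rx": 0,"ry": 0,"rz": 0,"jaw": 1},
  ],
)

```text
clock: 13.7
tool_pos: [0.4277, 0.317, 0.0427]
ee_rot: [-180.0, -9.9, -149.0]
ft_force: [0.3, 0.2, -0.1]
gripper_width: 0.0216
finger_force: 30.0
```

```bash
python3 - <<'E'
from h import *
go([.4284,.3161,.102],Rt(31,-10))
E
```

```text
d [ 0.04  -0.005 -0.234] r [-0.001  0.002  0.   ] | at [0.4277 0.317  0.0427] [-180.    -9.9 -149. ] J [ 32.  34.  96.   0.  60. -90.] w 0.0216 F [ 0.3  0.2 -0.1] t 13.7
```

Call:
play_rows(
  increments=[
    {"dx": 0.007,"dy": 0,"dz": -0.04,"rx": 0,"ry": 0,"rz": 0,"jaw": 1},
    {"dx": 0.021,"dy": 0,"dz": -0.12,"rx": 0,"ry": 0,"rz": 0,"jaw": 1},
    {"dx": 0.042,"dy": 0,"dz": -0.24,"rx": 0,"ry": 0,"rz": 0,"jaw": 1},
    {"dx": 0.063,"dy": 0,"dz": -0.36,"rx": 0,"ry": 0,"rz": 0,"jaw": 1},
    {"dx": 0.07,"dy": 0,"dz": -0.4,"rx": 0,"ry": 0,"rz": 0,"jaw": 1},
    {"dx": 0.07,"dy": 0,"dz": -0.4,"rx": 0,"ry": 0,"rz": 0,"jaw": 1},
  ],
)

```text
clock: 14.3
tool_pos: [0.4282, 0.3174, 0.1454]
ee_rot: [-180.0, -9.8, -149.0]
ft_force: [1.0, 0.6, -1.8]
gripper_width: 0.0217
finger_force: 30.0
```

```bash
cat >> h.py <<'E'
# scoop in tool frame, from the grasp moment (scoop lying level, heading 31)
_G=R.from_euler("xyz",[-180,-9.9,-149],degrees=True);_S=R.from_euler("z",31,degrees=True)
_so=np.array([.857*.636-.515*.0503,.515*.636+.857*.0503,.018])
TSR=_G.inv()*_S;TSP=_G.inv().apply(_so-[.4277,.317,.0427])
def sgo(p,yaw,nose,fix=None):
    """go so that the scoop's origin is at p, heading yaw, nose-up angle nose"""
    Q=R.from_euler("z",yaw,degrees=True)*R.from_euler("y",-nose,degrees=True)
    if fix is not None: Q=Q*fix
    T=Q*TSR.inv();go(np.array(p)-T.apply(TSP),T)
def where():
    s=bot.get_state();T=R.from_euler("xyz",s["ee_rot"],degrees=True);return s["tool_pos"]+T.apply(TSP),(T*TSR)
E
python3 - <<'E'
from h import *
p,Q=where();print("pred",p,Q.as_euler("zyx",degrees=True))
c=bot.read_camera("scene");P=pts(c);V=c["z_map"]>0;h=cv2.cvtColor(c["color"],cv2.COLOR_RGB2HSV).astype(int)
L=Q.inv().apply((P-p).reshape(-1,3)).reshape(P.shape)
m=V&(abs(L[...,0])<.046)&(abs(L[...,1])<.034)&(abs(L[...,2])<.02)&(h[...,1]<80);q=L[m];
A=np.c_[q[:,:2],np.ones(len(q))];f=np.linalg.lstsq(A,q[:,2],rcond=None)[0];print("floor plane in scoop frame: nose-up deg",np.degrees(np.arctan(f[0])),"roll",np.degrees(np.arctan(f[1])),"z",f[2],len(q))
m=V&(L[...,0]<.08)&(L[...,0]>.02)&(abs(L[...,1])<.03)&(abs(L[...,2])<.02)&(h[...,1]<80);print("lip x",np.percentile(L[m][:,0],[90,98,100]))
sgo([.55,.1235,.13],-2,0)
E
```

```text
pred [0.51964216 0.37110287 0.12099352] [31.02836174 -0.14666457  0.04414091]
floor plane in scoop frame: nose-up deg -5.109845269130214 roll -0.3323911392337177 z 0.001791239693748615 2126
lip x [0.0471495  0.04925545 0.05174148]
d [ 0.334 -0.681  0.015] r [-0.127  0.     0.723] | at [0.4275 0.317  0.144 ] [-180.    -9.9 -149. ] J [ 32.  27.  92.   0.  72. -90.] w 0.0216 F [-0.4  0.2 -1.6] t 14.35
```

```bash
cat >> h.py <<'E'
def chk(name="scene"):
    p,Q=where();c=bot.read_camera(name);P=pts(c);V=c["z_map"]>0;h=cv2.cvtColor(c["color"],cv2.COLOR_RGB2HSV).astype(int)
    L=Q.inv().apply((P-p).reshape(-1,3)).reshape(P.shape)
    m=V&(L[...,0]>-.03)&(L[...,0]<.043)&(abs(L[...,1])<.03)&(abs(L[...,2])<.015)&(h[...,1]<80);q=L[m]
    f=np.linalg.lstsq(np.c_[q[:,:2],np.ones(len(q))],q[:,2],rcond=None)[0]
    print("scoop pred",p.round(4),Q.as_euler("zyx",degrees=True).round(1),"| plane nose-up",np.degrees(f[0]).round(1),"roll",np.degrees(f[1]).round(1),"z",f[2].round(4),len(q))
    return c,P,L
E
python3 - <<'E'
from h import *
chk();chk("top")
E
```

```text
scoop pred [0.5189 0.3707 0.1193] [31. -0. -0.] | plane nose-up -0.4 roll -0.4 z 0.0002 1320
scoop pred [0.5185 0.3704 0.1183] [31.   0.  -0.1] | plane nose-up 0.1 roll -6.2 z -0.001 108
```

```bash
python3 - <<'E'
from h import *
sgo([.543,.130,.10],-2,0)
E
```

```text
d [ 0.322 -0.644  0.131] r [-0.128 -0.003  0.723] | at [0.427  0.3166 0.1429] [-180.  -10. -149.] J [ 32.  27.  92.   0.  72. -90.] w 0.022 F [-0.6 -0.7 -0.8] t 14.45
```

Call:
play_rows(
  increments=[
    {"dx": 0.03,"dy": -0.06,"dz": 0,"rx": -0.013,"ry": 0,"rz": 0.07,"jaw": 1},
    {"dx": 0.09,"dy": -0.16,"dz": 0,"rx": -0.03,"ry": 0,"rz": 0.18,"jaw": 1},
    {"dx": 0.15,"dy": -0.29,"dz": 0.02,"rx": -0.06,"ry": 0,"rz": 0.32,"jaw": 1},
    {"dx": 0.21,"dy": -0.42,"dz": 0.05,"rx": -0.085,"ry": 0,"rz": 0.47,"jaw": 1},
    {"dx": 0.27,"dy": -0.54,"dz": 0.09,"rx": -0.11,"ry": 0,"rz": 0.61,"jaw": 1},
    {"dx": 0.31,"dy": -0.62,"dz": 0.12,"rx": -0.125,"ry": 0,"rz": 0.7,"jaw": 1},
    {"dx": 0.322,"dy": -0.644,"dz": 0.131,"rx": -0.128,"ry": 0,"rz": 0.723,"jaw": 1},
    {"dx": 0.322,"dy": -0.644,"dz": 0.131,"rx": -0.128,"ry": 0,"rz": 0.723,"jaw": 1},
  ],
)

```text
clock: 15.25
tool_pos: [0.4373, 0.1348, 0.125]
ee_rot: [180.0, -10.0, 177.9]
ft_force: [0.3, 0.5, -1.5]
gripper_width: 0.0218
finger_force: 30.0
```

```bash
python3 - <<'E'
from h import *
c,P,L=chk();V=c["z_map"]>0
# scoop lateral check: side-wall tops, tray frame; and tray walls
m=V&(abs(L[...,0])<.018)&(L[...,2]>.03)&(L[...,2]<.04)&(abs(L[...,1])<.05);y=L[m][:,1];print("wall tops y",np.percentile(y,[2,98]))
m=V&(abs(L[...,1])<.03)&(abs(L[...,2])<.012)&(L[...,0]>.0)&(L[...,0]<.07);print("lip x",np.percentile(L[m][:,0],[95,99]))
sgo([.543,.130,.012],-2,0)
E
```

```text
scoop pred [0.5432 0.1299 0.1001] [-2.1  0.1  0. ] | plane nose-up -0.3 roll -0.1 z 0.0002 743
wall tops y [-0.03925845  0.04271061]
lip x [0.04720303 0.04891598]
d [-0.059 -0.003  0.35 ] r [ 0.001 -0.001  0.001] | at [0.4376 0.1356 0.1254] [180. -10. 178.] J [ 10.  20. 104.   2.  65. -79.] w 0.022 F [ 0.1 -0.1 -1.5] t 15.3
```

Call:
play_rows(
  increments=[
    {"dx": -0.017,"dy": 0,"dz": 0.1,"rx": 0,"ry": 0,"rz": 0,"jaw": 1},
    {"dx": -0.034,"dy": 0,"dz": 0.2,"rx": 0,"ry": 0,"rz": 0,"jaw": 1},
    {"dx": -0.05,"dy": 0,"dz": 0.3,"rx": 0,"ry": 0,"rz": 0,"jaw": 1},
    {"dx": -0.059,"dy": 0,"dz": 0.35,"rx": 0,"ry": 0,"rz": 0,"jaw": 1},
    {"dx": -0.059,"dy": 0,"dz": 0.35,"rx": 0,"ry": 0,"rz": 0,"jaw": 1},
  ],
)

```text
clock: 15.8
tool_pos: [0.4364, 0.136, 0.0361]
ee_rot: [180.0, -10.1, 178.1]
ft_force: [-0.2, 0.1, -0.6]
gripper_width: 0.0215
finger_force: 30.0
```

```bash
python3 - <<'E'
from h import *
print(where()[0]);sgo([.543,.130,.0055],-2,-1);sgo([.653,.1262,.0055],-2,-1)
E
```

```text
[0.54228769 0.13140596 0.01112593]
d [-0.007 -0.005  0.015] r [-0.     0.019  0.002] | at [0.4364 0.136  0.0361] [180.  -10.1 178.1] J [ 10.  29. 108.   3.  54. -80.] w 0.0215 F [-0.2  0.1 -0.6] t 15.8
d [-0.441 -0.005 -0.062] r [-0.     0.019  0.002] | at [0.4364 0.136  0.0361] [180.  -10.1 178.1] J [ 10.  29. 108.   3.  54. -80.] w 0.0215 F [-0.2  0.1 -0.6] t 15.8
```

Call:
play_rows(
  increments=[
    {"dx": -0.003,"dy": 0,"dz": 0.008,"rx": 0,"ry": 0.019,"rz": 0,"jaw": 1},
    {"dx": -0.007,"dy": 0,"dz": 0.015,"rx": 0,"ry": 0.019,"rz": 0,"jaw": 1},
    {"dx": -0.007,"dy": 0,"dz": 0.015,"rx": 0,"ry": 0.019,"rz": 0,"jaw": 1},
  ],
)

```text
clock: 16.1
tool_pos: [0.439, 0.1355, 0.0337]
ee_rot: [179.9, -10.7, 178.0]
ft_force: [-0.2, 0.2, -1.7]
gripper_width: 0.0215
finger_force: 30.0
```

```bash
python3 - <<'E'
from h import *
print(where()[0],bot.get_state()["ft_force"]);chk();sgo([.653,.1262,.0055],-2,-1)
E
```

```text
[0.54458083 0.13068399 0.00754779] [-0.1887302   0.24852256 -1.7104082 ]
scoop pred [0.5446 0.1307 0.0075] [-2.   0.8  0.1] | plane nose-up -0.1 roll -0.1 z -0.0 744
d [-0.429 -0.002 -0.074] r [ 0.001  0.004 -0.   ] | at [0.4389 0.1354 0.0337] [179.9 -10.7 178. ] J [ 10.  29. 107.   3.  54. -80.] w 0.0216 F [-0.8  0.4 -0.9] t 16.15
```

Call:
play_rows(
  increments=[
    {"dx": -0.005,"dy": 0,"dz": 0.008,"rx": 0,"ry": 0,"rz": 0,"jaw": 1},
    {"dx": -0.03,"dy": 0,"dz": 0.003,"rx": 0,"ry": 0,"rz": 0,"jaw": 1},
    {"dx": -0.06,"dy": 0,"dz": -0.003,"rx": 0,"ry": 0,"rz": 0,"jaw": 1},
    {"dx": -0.09,"dy": 0,"dz": -0.009,"rx": 0,"ry": 0,"rz": 0,"jaw": 1},
    {"dx": -0.12,"dy": 0,"dz": -0.015,"rx": 0,"ry": 0,"rz": 0,"jaw": 1},
    {"dx": -0.15,"dy": 0,"dz": -0.021,"rx": 0,"ry": 0,"rz": 0,"jaw": 1},
    {"dx": -0.18,"dy": 0,"dz": -0.027,"rx": 0,"ry": 0,"rz": 0,"jaw": 1},
    {"dx": -0.21,"dy": 0,"dz": -0.032,"rx": 0,"ry": 0,"rz": 0,"jaw": 1},
  ],
)

```text
clock: 16.95
tool_pos: [0.4921, 0.1335, 0.0313]
ee_rot: [180.0, -10.8, 178.0]
ft_force: [-2.3, -0.2, 2.7]
gripper_width: 0.0219
finger_force: 30.0
```

```bash
python3 - <<'E'
from h import *
print(where()[0],bot.get_state()["ft_force"]);c,P,L=chk();sgo([.653,.1262,.0055],-2,-1)
cv2.imwrite("pics/s6.png",cv2.resize(c["color"][260:400,240:450,::-1],(800,533),interpolation=cv2.INTER_CUBIC))
E
```

```text
[0.59763801 0.12865454 0.00500877] [-2.2716346  -0.17870146  2.65843178]
scoop pred [0.5976 0.1287 0.005 ] [-2.   0.9  0.1] | plane nose-up 0.5 roll 0.8 z 0.0008 727
d [-0.213 -0.002 -0.043] r [ 0.001  0.005 -0.   ] | at [0.4932 0.1334 0.0313] [179.9 -10.7 178. ] J [  9.  34.  99.   2.  58. -81.] w 0.0222 F [ 0.6 -0.6  0.7] t 17.0
```

View pics/s6.png

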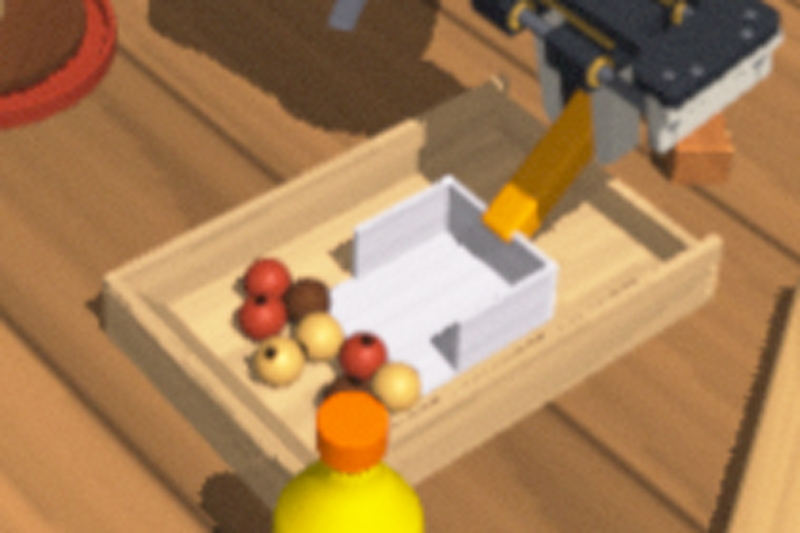

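The scoop lies flat in the tray with its lip against the beads, around (330,330) in the crop. Contact is light, so I push on to the ramp.

Call:
play_rows(
  increments=[
    {"dx": -0.025,"dy": 0,"dz": -0.005,"rx": 0,"ry": 0,"rz": 0,"jaw": 1},
    {"dx": -0.05,"dy": 0,"dz": -0.01,"rx": 0,"ry": 0,"rz": 0,"jaw": 1},
    {"dx": -0.075,"dy": 0,"dz": -0.015,"rx": 0,"ry": 0,"rz": 0,"jaw": 1},
    {"dx": -0.1,"dy": 0,"dz": -0.019,"rx": 0,"ry": 0,"rz": 0,"jaw": 1},
    {"dx": -0.125,"dy": 0,"dz": -0.024,"rx": 0,"ry": 0,"rz": 0,"jaw": 1},
    {"dx": -0.15,"dy": 0,"dz": -0.029,"rx": 0,"ry": 0,"rz": 0,"jaw": 1},
    {"dx": -0.175,"dy": 0,"dz": -0.034,"rx": 0,"ry": 0,"rz": 0,"jaw": 1},
    {"dx": -0.195,"dy": 0,"dz": -0.038,"rx": 0,"ry": 0,"rz": 0,"jaw": 1},
  ],
)

```text
clock: 17.8
tool_pos: [0.5416, 0.1317, 0.0315]
ee_rot: [180.0, -10.8, 178.0]
ft_force: [-3.4, 0.5, 1.6]
gripper_width: 0.0221
finger_force: 30.0
```

```bash
cat >> h.py <<'E'
def beads(L,c):
    """bead-coloured blobs above the pan floor, scoop frame"""
    from scipy import ndimage as nd
    h=cv2.cvtColor(c["color"],cv2.COLOR_RGB2HSV).astype(int);V=c["z_map"]>0
    m=V&(L[...,2]>.019)&(L[...,2]<.03)&(L[...,0]>-.036)&(L[...,0]<.09)&(abs(L[...,1])<.055)&(h[...,1]>60)
    l,k=nd.label(m)
    return [((L[l==i].mean(0)*1000).round(0),int((l==i).sum())) for i in range(1,k+1) if (l==i).sum()>6]
E
python3 - <<'E'
from h import *
print(where()[0],bot.get_state()["ft_force"]);c,P,L=chk();print(beads(L,c));sgo([.653,.1262,.0055],-2,-1)
cv2.imwrite("pics/s7.png",cv2.resize(c["color"][260:400,240:450,::-1],(800,533),interpolation=cv2.INTER_CUBIC))
E
```

```text
[0.64709561 0.12687761 0.00520041] [-3.42926607  0.5448145   1.63539435]
scoop pred [0.6471 0.1269 0.0052] [-2.   0.9  0.1] | plane nose-up 2.8 roll 0.7 z 0.0013 481
[(array([ 14., -52.,  21.]), 19), (array([ 45., -31.,  22.]), 70), (array([25., -5., 22.]), 70), (array([ 73., -48.,  22.]), 7), (array([86.,  1., 25.]), 152), (array([52., -8., 22.]), 76), (array([ 71., -25.,  22.]), 11), (array([52., 16., 23.]), 92), (array([73., 29., 24.]), 26), (array([55., 36., 23.]), 32)]
d [-0.02  -0.002 -0.006] r [ 0.001  0.004 -0.   ] | at [0.5423 0.1316 0.0315] [180.  -10.7 178. ] J [  8.  38.  91.   2.  62. -81.] w 0.0216 F [ 0.5 -0.7 -0.6] t 17.85
```

View pics/s7.png

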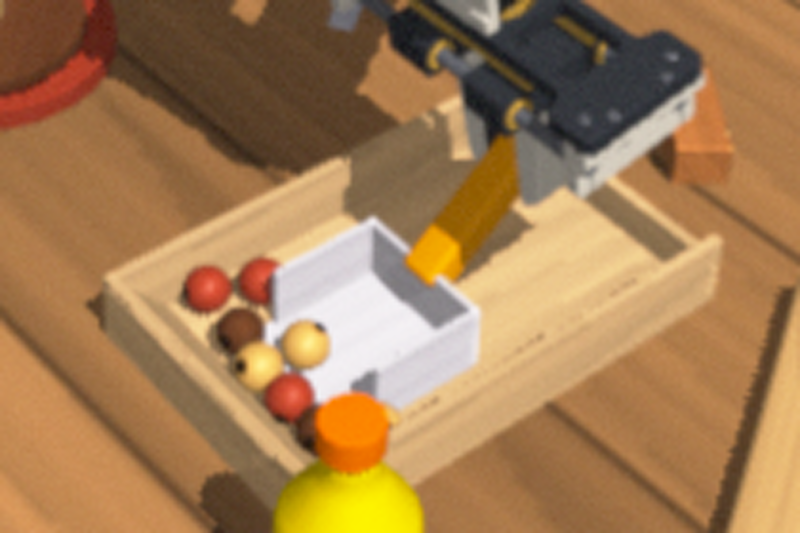

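Three beads are on or over the lip (around (300,345)–(290,395) in the crop) and the others are against the ramp. Now I push to the ramp foot and curl the nose up along the ramp.

```bash
python3 - <<'E'
from h import *
sgo([.6525,.1262,.0055],-2,-1);sgo([.662,.1259,.0105],-2,7);sgo([.672,.1255,.017],-2,15);sgo([.668,.1256,.035],-2,22)
E
```

```text
d [-0.018 -0.002 -0.006] r [ 0.001  0.004 -0.   ] | at [0.5423 0.1316 0.0315] [180.  -10.7 178. ] J [  8.  38.  91.   2.  62. -81.] w 0.0216 F [ 0.5 -0.7 -0.6] t 17.85
d [-0.053 -0.002  0.028] r [ 0.001 -0.174 -0.   ] | at [0.5423 0.1316 0.0315] [180.  -10.7 178. ] J [  8.  38.  91.   2.  62. -81.] w 0.0216 F [ 0.5 -0.7 -0.6] t 17.85
d [-0.096 -0.002  0.056] r [ 0.001 -0.351 -0.   ] | at [0.5423 0.1316 0.0315] [180.  -10.7 178. ] J [  8.  38.  91.   2.  62. -81.] w 0.0216 F [ 0.5 -0.7 -0.6] t 17.85
d [-0.082 -0.002  0.039] r [ 0.001 -0.507 -0.001] | at [0.5423 0.1316 0.0315] [180.  -10.7 178. ] J [  8.  38.  91.   2.  62. -81.] w 0.0216 F [ 0.5 -0.7 -0.6] t 17.85
```

Call:
play_rows(
  increments=[
    {"dx": -0.01,"dy": 0,"dz": -0.003,"rx": 0,"ry": 0,"rz": 0,"jaw": 1},
    {"dx": -0.018,"dy": 0,"dz": -0.004,"rx": 0,"ry": 0,"rz": 0,"jaw": 1},
    {"dx": -0.035,"dy": 0,"dz": 0.012,"rx": 0,"ry": -0.085,"rz": 0,"jaw": 1},
    {"dx": -0.053,"dy": 0,"dz": 0.028,"rx": 0,"ry": -0.174,"rz": 0,"jaw": 1},
    {"dx": -0.075,"dy": 0,"dz": 0.042,"rx": 0,"ry": -0.26,"rz": 0,"jaw": 1},
    {"dx": -0.096,"dy": 0,"dz": 0.056,"rx": 0,"ry": -0.351,"rz": 0,"jaw": 1},
    {"dx": -0.089,"dy": 0,"dz": 0.047,"rx": 0,"ry": -0.43,"rz": 0,"jaw": 1},
    {"dx": -0.082,"dy": 0,"dz": 0.039,"rx": 0,"ry": -0.507,"rz": 0,"jaw": 1},
  ],
)

```text
clock: 18.65
tool_pos: [0.5591, 0.1311, 0.0179]
ee_rot: [179.9, 12.2, 178.0]
ft_force: [-0.6, -0.5, -1.1]
gripper_width: 0.022
finger_force: 30.0
```

```bash
python3 - <<'E'
from h import *
c,P,L=chk();print(bot.get_state()["ft_force"],beads(L,c));sgo([.64,.1266,.13],-2,22)
cv2.imwrite("pics/s8.png",cv2.resize(c["color"][260:400,240:450,::-1],(800,533),interpolation=cv2.INTER_CUBIC))
E
```

```text
scoop pred [0.6665 0.1262 0.0349] [ -2.2 -22.1  -0.8] | plane nose-up -0.2 roll -0.3 z -0.0005 462
[-0.85989722  0.44435759 -2.85173208] [(array([ 34., -31.,  21.]), 34), (array([-26.,  -5.,  21.]), 43), (array([-2., -9., 21.]), 39), (array([-25.,  21.,  21.]), 25), (array([34., 41., 21.]), 32)]
d [ 0.016 -0.002 -0.395] r [0.001 0.003 0.   ] | at [0.5575 0.1311 0.0176] [180.   12.2 178. ] J [ 10.  31. 108.  -5.  29. -74.] w 0.0216 F [-0.9  0.4 -2.9] t 18.7
```

View pics/s8.png

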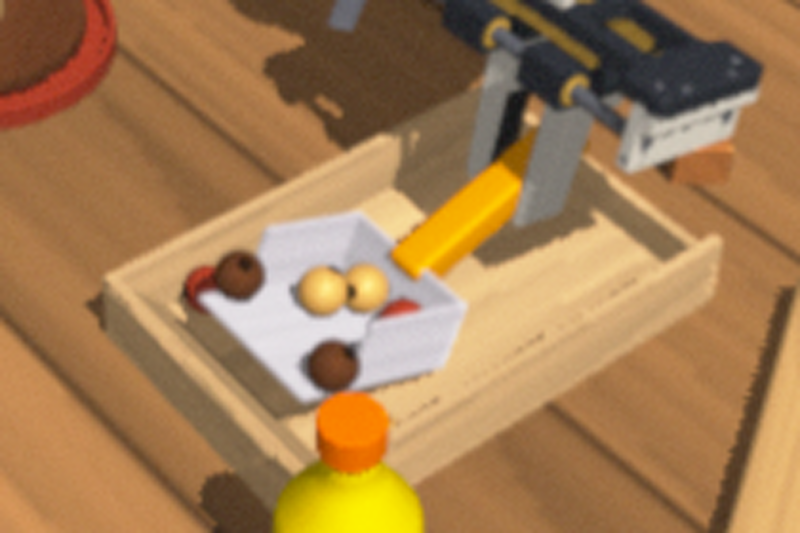

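Three beads (two pale, one red) are well inside the pan. Two dark ones sit near the front corners at (240,275) and (332,365), so I let them settle while still inside the tray.

Call:
play_rows(
  increments=[
    {"dx": 0,"dy": 0,"dz": 0,"rx": 0,"ry": 0,"rz": 0,"jaw": 1},
    {"dx": 0,"dy": 0,"dz": 0,"rx": 0,"ry": 0,"rz": 0,"jaw": 1},
    {"dx": 0,"dy": 0,"dz": 0,"rx": 0,"ry": 0,"rz": 0,"jaw": 1},
    {"dx": 0,"dy": 0,"dz": 0,"rx": 0,"ry": 0,"rz": 0,"jaw": 1},
  ],
)

```text
clock: 19.1
tool_pos: [0.5598, 0.131, 0.018]
ee_rot: [180.0, 12.0, 178.0]
ft_force: [-0.9, -0.7, -1.5]
gripper_width: 0.0216
finger_force: 30.0
```

```bash
cat >> h.py <<'E'
def tb(c,P):
    """bead blobs by colour, world frame"""
    from scipy import ndimage as nd
    h=cv2.cvtColor(c["color"],cv2.COLOR_RGB2HSV).astype(int);V=c["z_map"]>0;Z=P[...,2]
    m=V&(Z>.018)&(Z<.034)&(abs(P[...,1]-.1235)<.068)&(P[...,0]>.49)&(P[...,0]<.72)&(h[...,1]>60)
    l,k=nd.label(m);return [((P[l==i].mean(0)*1000).round(0),int((l==i).sum())) for i in range(1,k+1) if (l==i).sum()>15]
E
python3 - <<'E'
from h import *
for n in["scene","top"]:
    c,P,L=chk(n);print(n,"scoop",beads(L,c));print("tray",tb(c,P))
sgo([.64,.1266,.13],-2,22)
E
```

```text
scoop pred [0.6673 0.1261 0.0347] [ -2.2 -21.9  -0.8] | plane nose-up -0.6 roll -0.1 z -0.0003 451
scene scoop [(array([ 20., -21.,  21.]), 36), (array([ -4., -13.,  21.]), 36), (array([-25.,  -4.,  21.]), 41), (array([-25.,  23.,  21.]), 11), (array([34., 41., 21.]), 36)]
tray [(array([685.,  62.,  24.]), 61), (array([716.,  70.,  24.]), 26), (array([715., 100.,  24.]), 18), (array([716., 123.,  23.]), 21)]
scoop pred [0.6671 0.1261 0.0347] [ -2.2 -21.9  -0.8] | plane nose-up -1.6 roll -0.0 z 0.0009 406
top scoop [(array([32., 37., 23.]), 35), (array([ 16., -25.,  23.]), 20), (array([ -6., -17.,  25.]), 35), (array([-27.,  25.,  23.]), 36), (array([-27.,  -8.,  24.]), 29)]
tray [(array([716., 180.,  25.]), 20), (array([714.,  74.,  25.]), 55), (array([678., 180.,  26.]), 40), (array([679.,  60.,  25.]), 25), (array([655.,  68.,  24.]), 52)]
d [ 0.026 -0.002 -0.395] r [ 0.001 -0.001 -0.001] | at [0.5596 0.131  0.018 ] [180.  12. 178.] J [ 10.  31. 108.  -5.  30. -74.] w 0.0217 F [ 0.1  0.  -2.2] t 19.2
```

One dark bead is stuck on the lip corner at scoop (33,39), against the front edge of the side wall. While still over the tray, I'll roll the scoop toward its other side so that this bead rolls in.

```bash
python3 - <<'E'
from h import *
F=lambda a:R.from_euler("x",a,degrees=True)
sgo([.650,.1267,.037],-2,22,F(7));sgo([.650,.1267,.039],-2,22,F(14));sgo([.650,.1267,.039],-2,22)
E
```

```text
d [ 0.065 -0.012 -0.023] r [-0.152 -0.001 -0.028] | at [0.5596 0.131  0.018 ] [180.  12. 178.] J [ 10.  31. 108.  -5.  30. -74.] w 0.0217 F [ 0.1  0.  -2.2] t 19.2
d [ 0.063 -0.024 -0.029] r [-0.306 -0.001 -0.054] | at [0.5596 0.131  0.018 ] [180.  12. 178.] J [ 10.  31. 108.  -5.  30. -74.] w 0.0217 F [ 0.1  0.  -2.2] t 19.2
d [ 0.063 -0.    -0.031] r [ 0.001 -0.001 -0.001] | at [0.5596 0.131  0.018 ] [180.  12. 178.] J [ 10.  31. 108.  -5.  30. -74.] w 0.0217 F [ 0.1  0.  -2.2] t 19.2
```

Call:
play_rows(
  increments=[
    {"dx": 0.03,"dy": -0.006,"dz": -0.011,"rx": -0.076,"ry": 0,"rz": -0.014,"jaw": 1},
    {"dx": 0.064,"dy": -0.012,"dz": -0.023,"rx": -0.152,"ry": 0,"rz": -0.028,"jaw": 1},
    {"dx": 0.063,"dy": -0.018,"dz": -0.026,"rx": -0.23,"ry": 0,"rz": -0.041,"jaw": 1},
    {"dx": 0.063,"dy": -0.024,"dz": -0.029,"rx": -0.306,"ry": 0,"rz": -0.054,"jaw": 1},
    {"dx": 0.063,"dy": -0.024,"dz": -0.029,"rx": -0.306,"ry": 0,"rz": -0.054,"jaw": 1},
    {"dx": 0.063,"dy": -0.024,"dz": -0.029,"rx": -0.306,"ry": 0,"rz": -0.054,"jaw": 1},
    {"dx": 0.063,"dy": -0.024,"dz": -0.029,"rx": -0.306,"ry": 0,"rz": -0.054,"jaw": 1},
  ],
)

```text
clock: 19.9
tool_pos: [0.5423, 0.126, 0.0219]
ee_rot: [166.8, 12.3, -179.6]
ft_force: [-0.0, 0.2, -1.9]
gripper_width: 0.0219
finger_force: 30.0
```

```bash
python3 - <<'E'
from h import *
for n in["scene","top"]:
    c,P,L=chk(n);print(n,"scoop",beads(L,c));print("tray",tb(c,P))
sgo([.650,.1267,.039],-2,22);sgo([.64,.1266,.13],-2,22)
E
```

```text
scoop pred [0.6498 0.1272 0.039 ] [  3.5 -21.8  14.2] | plane nose-up -3.1 roll -0.4 z 0.0005 370
scene scoop [(array([ -6., -21.,  21.]), 35), (array([ 20., -20.,  21.]), 27), (array([-15.,  -2.,  21.]), 57), (array([-25.,  12.,  22.]), 10)]
tray [(array([663.,  70.,  25.]), 46), (array([686.,  63.,  23.]), 82), (array([715.,  96.,  23.]), 68), (array([717., 159.,  23.]), 31)]
scoop pred [0.6498 0.1274 0.0391] [  3.5 -21.8  14.3] | plane nose-up -2.0 roll -1.4 z 0.0013 368
top scoop [(array([ 16., -22.,  22.]), 29), (array([-7.,  1., 24.]), 31), (array([ -9., -25.,  24.]), 35), (array([-26., -10.,  24.]), 31), (array([-22.,  10.,  24.]), 11), (array([-32.,  15.,  25.]), 11)]
tray [(array([714., 103.,  24.]), 134), (array([679., 179.,  25.]), 43), (array([680.,  60.,  24.]), 28), (array([656.,  68.,  25.]), 48)]
d [-0.002  0.021  0.004] r [ 0.306 -0.001  0.054] | at [0.5422 0.1262 0.0219] [ 166.7   12.3 -179.5] J [   1.   29.  112.   28.   29. -114.] w 0.0217 F [ 0.8  1.  -1.6] t 20.0
d [-0.04   0.104 -0.35 ] r [ 0.306 -0.001  0.054] | at [0.5422 0.1262 0.0219] [ 166.7   12.3 -179.5] J [   1.   29.  112.   28.   29. -114.] w 0.0217 F [ 0.8  1.  -1.6] t 20.0
```

Five beads are now inside the pan walls. I'll level the roll, lift, and carry the scoop nose-up to the jar.

Call:
play_rows(
  increments=[
    {"dx": -0.002,"dy": 0.007,"dz": 0.001,"rx": 0.1,"ry": 0,"rz": 0.018,"jaw": 1},
    {"dx": -0.002,"dy": 0.014,"dz": 0,"rx": 0.2,"ry": 0,"rz": 0.036,"jaw": 1},
    {"dx": -0.002,"dy": 0.022,"dz": -0.01,"rx": 0.306,"ry": 0,"rz": 0.054,"jaw": 1},
    {"dx": -0.01,"dy": 0.04,"dz": -0.06,"rx": 0.306,"ry": 0,"rz": 0.054,"jaw": 1},
    {"dx": -0.02,"dy": 0.06,"dz": -0.15,"rx": 0.306,"ry": 0,"rz": 0.054,"jaw": 1},
    {"dx": -0.03,"dy": 0.08,"dz": -0.25,"rx": 0.306,"ry": 0,"rz": 0.054,"jaw": 1},
    {"dx": -0.04,"dy": 0.1,"dz": -0.33,"rx": 0.306,"ry": 0,"rz": 0.054,"jaw": 1},
    {"dx": -0.04,"dy": 0.104,"dz": -0.35,"rx": 0.306,"ry": 0,"rz": 0.054,"jaw": 1},
  ],
)

```text
clock: 20.8
tool_pos: [0.5335, 0.1315, 0.1153]
ee_rot: [179.9, 12.3, 178.0]
ft_force: [0.8, 0.9, -2.0]
gripper_width: 0.0216
finger_force: 30.0
```

```bash
python3 - <<'E'
from h import *
c,P,L=chk();print(beads(L,c),tb(c,P))
sgo([.62,.04,.14],-24,22);sgo([.60,-.04,.14],-46,22)
E
```

```text
scoop pred [0.6409 0.1266 0.1324] [ -2.2 -22.2  -0.7] | plane nose-up -2.4 roll -0.5 z 0.0005 481
[(array([ -6., -20.,  21.]), 40), (array([ 18., -19.,  21.]), 41), (array([-14.,  -0.,  21.]), 83), (array([-25.,  16.,  22.]), 32)] [(array([661.,  74.,  23.]), 93), (array([685.,  63.,  23.]), 81), (array([715., 102.,  23.]), 18), (array([717., 161.,  22.]), 24)]
d [ 0.029 -0.188 -0.041] r [0.104 0.002 0.478] | at [0.5331 0.1313 0.1147] [179.9  12.2 178. ] J [ 10.  19. 108.  -4.  41. -75.] w 0.0221 F [ 0.1  0.1 -1.9] t 20.85
d [ 0.007 -0.373 -0.037] r [0.207 0.002 0.956] | at [0.5331 0.1313 0.1147] [179.9  12.2 178. ] J [ 10.  19. 108.  -4.  41. -75.] w 0.0221 F [ 0.1  0.1 -1.9] t 20.85
```

Call:
play_rows(
  increments=[
    {"dx": 0.006,"dy": -0.03,"dz": -0.01,"rx": 0.016,"ry": 0,"rz": 0.075,"jaw": 1},
    {"dx": 0.015,"dy": -0.09,"dz": -0.02,"rx": 0.05,"ry": 0.001,"rz": 0.23,"jaw": 1},
    {"dx": 0.024,"dy": -0.15,"dz": -0.035,"rx": 0.083,"ry": 0.002,"rz": 0.38,"jaw": 1},
    {"dx": 0.027,"dy": -0.21,"dz": -0.04,"rx": 0.117,"ry": 0.002,"rz": 0.54,"jaw": 1},
    {"dx": 0.022,"dy": -0.27,"dz": -0.04,"rx": 0.15,"ry": 0.002,"rz": 0.69,"jaw": 1},
    {"dx": 0.016,"dy": -0.325,"dz": -0.039,"rx": 0.18,"ry": 0.002,"rz": 0.83,"jaw": 1},
    {"dx": 0.01,"dy": -0.36,"dz": -0.038,"rx": 0.2,"ry": 0.002,"rz": 0.925,"jaw": 1},
    {"dx": 0.007,"dy": -0.373,"dz": -0.037,"rx": 0.207,"ry": 0.002,"rz": 0.956,"jaw": 1},
  ],
)

```text
clock: 21.65
tool_pos: [0.5254, 0.0373, 0.1205]
ee_rot: [-179.8, 12.0, 133.9]
ft_force: [-0.1, -0.3, -1.8]
gripper_width: 0.0218
finger_force: 30.0
```

```bash
python3 - <<'E'
from h import *
c,P,L=chk();print(beads(L,c))
sgo([.575,-.11,.14],-67,22);sgo([.545,-.18,.14],-88,22)
E
```

```text
scoop pred [ 0.5991 -0.041   0.1371] [-48.3 -14.8 -16.2] | plane nose-up -7.8 roll -0.3 z 0.0038 280
[(array([ 9., -6., 22.]), 42), (array([-11., -20.,  22.]), 45), (array([-9.,  9., 22.]), 44), (array([-29.,  -3.,  22.]), 44), (array([-29.,  20.,  23.]), 18)]
d [-0.16  -0.108  0.024] r [ 0.093 -0.003  0.454] | at [0.5254 0.0373 0.1206] [-179.8   12.   133.9] J [  5.  19. 108. -13.  47. -31.] w 0.0218 F [-0.5  1.1 -2. ] t 21.7
d [-0.358 -0.256  0.066] r [ 0.19  -0.002  0.91 ] | at [0.5254 0.0373 0.1206] [-179.8   12.   133.9] J [  5.  19. 108. -13.  47. -31.] w 0.0218 F [-0.5  1.1 -2. ] t 21.7
```

Call:
play_rows(
  increments=[
    {"dx": -0.02,"dy": -0.01,"dz": 0.003,"rx": 0.014,"ry": 0,"rz": 0.07,"jaw": 1},
    {"dx": -0.07,"dy": -0.045,"dz": 0.01,"rx": 0.045,"ry": -0.001,"rz": 0.22,"jaw": 1},
    {"dx": -0.12,"dy": -0.08,"dz": 0.018,"rx": 0.075,"ry": -0.002,"rz": 0.36,"jaw": 1},
    {"dx": -0.18,"dy": -0.12,"dz": 0.028,"rx": 0.105,"ry": -0.003,"rz": 0.51,"jaw": 1},
    {"dx": -0.24,"dy": -0.17,"dz": 0.04,"rx": 0.137,"ry": -0.002,"rz": 0.66,"jaw": 1},
    {"dx": -0.3,"dy": -0.215,"dz": 0.055,"rx": 0.167,"ry": -0.002,"rz": 0.8,"jaw": 1},
    {"dx": -0.345,"dy": -0.247,"dz": 0.063,"rx": 0.185,"ry": -0.002,"rz": 0.885,"jaw": 1},
    {"dx": -0.358,"dy": -0.256,"dz": 0.066,"rx": 0.19,"ry": -0.002,"rz": 0.91,"jaw": 1},
  ],
)

```text
clock: 22.5
tool_pos: [0.5429, -0.0728, 0.1236]
ee_rot: [179.9, 12.1, 92.1]
ft_force: [0.4, 0.9, -2.1]
gripper_width: 0.0216
finger_force: 30.0
```

```bash
sed -i 's/as_euler("zyx"/as_euler("ZYX"/' h.py; python3 - <<'E'
from h import *
for n in["scene","top"]:
    c,P,L=chk(n);print(beads(L,c))
    V=c["z_map"]>0
    m=V&(L[...,2]>.026)&(L[...,2]<.05)&(abs(abs(L[...,1])-.0385)<.004)&(L[...,0]>-.038)&(L[...,0]<.018)
    q=L[m];b=[(x,np.percentile(q[(q[:,0]>x)&(q[:,0]<x+.01)][:,2],95).round(4)) for x in(-.03,-.02,-.01,0,.008) if ((q[:,0]>x)&(q[:,0]<x+.01)).sum()>3];print("wall-top z along x",b)
sgo([.494,-.280,.135],-110,22)
h=np.array([np.cos(np.radians(-110)),np.sin(np.radians(-110))])
for nose,lz in((22,.15),(0,.125),(-15,.11),(-30,.102),(-48,.098)):
    a=np.radians(nose);l=np.array([.470,-.345])-.025*h;o=l-.048*np.cos(a)*h;print(nose,lz);sgo([*o,lz-.048*np.sin(a)],-110,nose)
E
```

```text
scoop pred [ 0.5457 -0.1803  0.1404] [-87.9 -22.    0.1] | plane nose-up -5.1 roll -0.4 z 0.0027 168
[(array([-11.,  11.,  22.]), 40), (array([-28.,  23.,  23.]), 26)]
wall-top z along x [(-0.03, np.float64(0.0363)), (-0.02, np.float64(0.0358)), (-0.01, np.float64(0.0359)), (0, np.float64(0.0352)), (0.008, np.float64(0.0339))]
scoop pred [ 0.5456 -0.1802  0.1405] [-87.9 -22.    0.1] | plane nose-up -2.1 roll -0.7 z 0.0014 390
[(array([-26.,  20.,  23.]), 39), (array([-6.,  6., 23.]), 40), (array([-26.,  -8.,  24.]), 35), (array([  9., -11.,  23.]), 33), (array([-10., -24.,  23.]), 34)]
wall-top z along x [(-0.03, np.float64(0.0392)), (-0.02, np.float64(0.0366)), (-0.01, np.float64(0.0386)), (0, np.float64(0.0371)), (0.008, np.float64(0.0378))]
d [-0.413 -0.06   0.111] r [ 0.105 -0.001  0.483] | at [ 0.5426 -0.072   0.1237] [179.9  12.1  92.2] J [ -6.  24. 100. -15.  56.   0.] w 0.0216 F [-0.8 -0.2 -2.3] t 22.6
22 0.15
d [-0.409 -0.061  0.122] r [ 0.105 -0.001  0.483] | at [ 0.5426 -0.072   0.1237] [179.9  12.1  92.2] J [ -6.  24. 100. -15.  56.   0.] w 0.0216 F [-0.8 -0.2 -2.3] t 22.6
0 0.125
d [-0.431 -0.058 -0.014] r [0.011 0.482 0.497] | at [ 0.5426 -0.072   0.1237] [179.9  12.1  92.2] J [ -6.  24. 100. -15.  56.   0.] w 0.0216 F [-0.8 -0.2 -2.3] t 22.6
-15 0.11
d [-0.493 -0.075 -0.099] r [-0.055  0.811  0.499] | at [ 0.5426 -0.072   0.1237] [179.9  12.1  92.2] J [ -6.  24. 100. -15.  56.   0.] w 0.0216 F [-0.8 -0.2 -2.3] t 22.6
-30 0.102
d [-0.593 -0.107 -0.187] r [-0.122  1.14   0.496] | at [ 0.5426 -0.072   0.1237] [179.9  12.1  92.2] J [ -6.  24. 100. -15.  56.   0.] w 0.0216 F [-0.8 -0.2 -2.3] t 22.6
-48 0.098
d [-0.748 -0.162 -0.27 ] r [-0.204  1.534  0.485] | at [ 0.5426 -0.072   0.1237] [179.9  12.1  92.2] J [ -6.  24. 100. -15.  56.   0.] w 0.0216 F [-0.8 -0.2 -2.3] t 22.6
```

Call:
play_rows(
  increments=[
    {"dx": -0.03,"dy": -0.004,"dz": 0.008,"rx": 0.008,"ry": 0,"rz": 0.035,"jaw": 1},
    {"dx": -0.09,"dy": -0.013,"dz": 0.027,"rx": 0.022,"ry": 0,"rz": 0.105,"jaw": 1},
    {"dx": -0.16,"dy": -0.024,"dz": 0.048,"rx": 0.04,"ry": 0,"rz": 0.19,"jaw": 1},
    {"dx": -0.23,"dy": -0.035,"dz": 0.069,"rx": 0.06,"ry": 0,"rz": 0.27,"jaw": 1},
    {"dx": -0.3,"dy": -0.045,"dz": 0.09,"rx": 0.077,"ry": 0,"rz": 0.355,"jaw": 1},
    {"dx": -0.36,"dy": -0.054,"dz": 0.107,"rx": 0.092,"ry": 0,"rz": 0.425,"jaw": 1},
    {"dx": -0.4,"dy": -0.06,"dz": 0.119,"rx": 0.103,"ry": 0,"rz": 0.472,"jaw": 1},
    {"dx": -0.409,"dy": -0.061,"dz": 0.122,"rx": 0.105,"ry": 0,"rz": 0.483,"jaw": 1},
  ],
)

```text
clock: 23.4
tool_pos: [0.5312, -0.1802, 0.1157]
ee_rot: [180.0, 12.1, 69.7]
ft_force: [-0.4, 0.1, -2.1]
gripper_width: 0.0218
finger_force: 30.0
```

```bash
cat > pour.py <<'E'
from h import *
c,P,L=chk("top");print(beads(L,c));Z=P[...,2];V=c["z_map"]>0
# jar rim in the top view (top bias ~ (0,-1.2) mm)
m=V&(Z>.079)&(Z<.09)&(np.linalg.norm(P[...,:2]-[.47,-.346],axis=2)<.064);print("rim",cv2.minEnclosingCircle((P[m][:,:2]*1000).astype(np.float32)))
h=np.array([np.cos(np.radians(-110)),np.sin(np.radians(-110))])
for nose,lz in((22,.15),(0,.125),(-10,.112),(-20,.105),(-35,.1),(-50,.098)):
    a=np.radians(nose);l=np.array([.470,-.345])-.025*h;o=l-.048*np.cos(a)*h;print(nose,lz,end=" ");sgo([*o,lz-.048*np.sin(a)],-110,nose)
E
python3 pour.py
```

```text
scoop pred [ 0.4929 -0.2807  0.1325] [-110.3  -22.     0. ] | plane nose-up -2.7 roll -0.8 z 0.0009 382
[(array([-27.,  20.,  24.]), 36), (array([-7.,  8., 23.]), 42), (array([-27.,  -5.,  23.]), 28), (array([  9., -12.,  23.]), 33), (array([-10., -25.,  23.]), 34)]
rim ((468.9674377441406, -345.23590087890625), 58.46861267089844)
22 0.15 d [0.004 0.    0.001] r [-0.001 -0.    -0.004] | at [ 0.5313 -0.1798  0.1157] [180.   12.1  69.8] J [-17.  27.  96. -14.  58.  11.] w 0.0218 F [-0.7 -0.1 -2. ] t 23.45
0 0.125 d [-0.018  0.    -0.135] r [ 0.     0.488 -0.005] | at [ 0.5313 -0.1798  0.1157] [180.   12.1  69.8] J [-17.  27.  96. -14.  58.  11.] w 0.0218 F [-0.7 -0.1 -2. ] t 23.45
-10 0.112 d [-0.055  0.    -0.182] r [ 0.     0.711 -0.005] | at [ 0.5313 -0.1798  0.1157] [180.   12.1  69.8] J [-17.  27.  96. -14.  58.  11.] w 0.0218 F [-0.7 -0.1 -2. ] t 23.45
-20 0.105 d [-0.113  0.    -0.242] r [ 0.001  0.933 -0.005] | at [ 0.5313 -0.1798  0.1157] [180.   12.1  69.8] J [-17.  27.  96. -14.  58.  11.] w 0.0218 F [-0.7 -0.1 -2. ] t 23.45
-35 0.1 d [-0.231  0.001 -0.33 ] r [ 1.000e-03  1.266e+00 -5.000e-03] | at [ 0.5313 -0.1798  0.1157] [180.   12.1  69.8] J [-17.  27.  96. -14.  58.  11.] w 0.0218 F [-0.7 -0.1 -2. ] t 23.45
-50 0.098 d [-0.376  0.001 -0.395] r [ 0.002  1.6   -0.004] | at [ 0.5313 -0.1798  0.1157] [180.   12.1  69.8] J [-17.  27.  96. -14.  58.  11.] w 0.0218 F [-0.7 -0.1 -2. ] t 23.45
```

Call:
play_rows(
  increments=[
    {"dx": -0.005,"dy": 0,"dz": -0.045,"rx": 0,"ry": 0.17,"rz": 0,"jaw": 1},
    {"dx": -0.012,"dy": 0,"dz": -0.09,"rx": 0,"ry": 0.34,"rz": 0,"jaw": 1},
    {"dx": -0.018,"dy": 0,"dz": -0.135,"rx": 0,"ry": 0.488,"rz": 0,"jaw": 1},
    {"dx": -0.035,"dy": 0,"dz": -0.16,"rx": 0,"ry": 0.6,"rz": 0,"jaw": 1},
    {"dx": -0.055,"dy": 0,"dz": -0.182,"rx": 0,"ry": 0.711,"rz": 0,"jaw": 1},
    {"dx": -0.083,"dy": 0,"dz": -0.212,"rx": 0,"ry": 0.82,"rz": 0,"jaw": 1},
    {"dx": -0.113,"dy": 0,"dz": -0.242,"rx": 0,"ry": 0.933,"rz": 0,"jaw": 1},
    {"dx": -0.113,"dy": 0,"dz": -0.242,"rx": 0,"ry": 0.933,"rz": 0,"jaw": 1},
  ],
)

```text
clock: 24.25
tool_pos: [0.5259, -0.1944, 0.1809]
ee_rot: [180.0, -30.0, 69.8]
ft_force: [-0.1, 1.1, -2.2]
gripper_width: 0.0219
finger_force: 30.0
```

```bash
python3 pour.py
```

```text
scoop pred [ 0.4935 -0.2796  0.1213] [-110.2   20.1    0. ] | plane nose-up 0.0 roll 0.0 z 0.0 0
[]
rim ((0.0, 0.0), 0.0)
22 0.15 d [-0.076  0.001  0.258] r [ 0.    -0.932 -0.004] | at [ 0.526  -0.1937  0.1806] [-180.   -29.8   69.8] J [-40.  26.  92.  29.  75. -31.] w 0.0217 F [ 0.1  0.9 -1.5] t 24.3
0 0.125 d [-0.     0.001  0.142] r [ 0.001 -0.443 -0.003] | at [ 0.526  -0.1937  0.1806] [-180.   -29.8   69.8] J [-40.  26.  92.  29.  75. -31.] w 0.0217 F [ 0.1  0.9 -1.5] t 24.3
-10 0.112 d [0.004 0.001 0.083] r [ 0.001 -0.221 -0.003] | at [ 0.526  -0.1937  0.1806] [-180.   -29.8   69.8] J [-40.  26.  92.  29.  75. -31.] w 0.0217 F [ 0.1  0.9 -1.5] t 24.3
-20 0.105 d [ 0.     0.001 -0.001] r [ 0.002  0.002 -0.003] | at [ 0.526  -0.1937  0.1806] [-180.   -29.8   69.8] J [-40.  26.  92.  29.  75. -31.] w 0.0217 F [ 0.1  0.9 -1.5] t 24.3
-35 0.1 d [-0.029  0.001 -0.146] r [ 0.002  0.335 -0.003] | at [ 0.526  -0.1937  0.1806] [-180.   -29.8   69.8] J [-40.  26.  92.  29.  75. -31.] w 0.0217 F [ 0.1  0.9 -1.5] t 24.3
-50 0.098 d [-0.093  0.001 -0.29 ] r [ 0.002  0.668 -0.003] | at [ 0.526  -0.1937  0.1806] [-180.   -29.8   69.8] J [-40.  26.  92.  29.  75. -31.] w 0.0217 F [ 0.1  0.9 -1.5] t 24.3
```

Call:
play_rows(
  increments=[
    {"dx": -0.01,"dy": 0,"dz": -0.07,"rx": 0,"ry": 0.16,"rz": 0,"jaw": 1},
    {"dx": -0.029,"dy": 0,"dz": -0.146,"rx": 0,"ry": 0.335,"rz": 0,"jaw": 1},
    {"dx": -0.06,"dy": 0,"dz": -0.22,"rx": 0,"ry": 0.5,"rz": 0,"jaw": 1},
    {"dx": -0.093,"dy": 0,"dz": -0.29,"rx": 0,"ry": 0.668,"rz": 0,"jaw": 1},
    {"dx": -0.093,"dy": 0,"dz": -0.29,"rx": 0,"ry": 0.668,"rz": 0,"jaw": 1},
    {"dx": -0.093,"dy": 0,"dz": -0.29,"rx": 0,"ry": 0.668,"rz": 0,"jaw": 1},
    {"dx": -0.093,"dy": 0,"dz": -0.29,"rx": 0,"ry": 0.668,"rz": 0,"jaw": 1},
  ],
)

```text
clock: 25.0
tool_pos: [0.5075, -0.2446, 0.2323]
ee_rot: [180.0, -59.8, 70.0]
ft_force: [0.7, 0.3, -0.8]
gripper_width: 0.0218
finger_force: 30.0
```

```bash
python3 - <<'E'
from h import *
c=bot.read_camera("scene");cv2.imwrite("pics/s9.png",cv2.resize(c["color"][100:240,170:380,::-1],(800,533),interpolation=cv2.INTER_CUBIC))
sgo([.52,-.20,.2],-110,0);sgo([.52,-.20,.2],-90,0)
E
```

```text
d [ 0.279 -0.009  0.542] r [ 1.000e-03 -1.109e+00  1.000e-03] | at [ 0.5075 -0.2446  0.2326] [179.9 -59.8  70.1] J [-54.  37.  84.  46.  99. -44.] w 0.0218 F [ 0.8 -1.1 -1.8] t 25.05
d [ 0.267 -0.155  0.521] r [ 0.263 -1.097 -0.376] | at [ 0.5075 -0.2446  0.2326] [179.9 -59.8  70.1] J [-54.  37.  84.  46.  99. -44.] w 0.0218 F [ 0.8 -1.1 -1.8] t 25.05
```

Call:
play_rows(
  increments=[
    {"dx": 0.03,"dy": 0,"dz": 0.05,"rx": 0,"ry": -0.1,"rz": 0,"jaw": 1},
    {"dx": 0.065,"dy": 0,"dz": 0.12,"rx": 0,"ry": -0.25,"rz": 0,"jaw": 1},
    {"dx": 0.105,"dy": 0,"dz": 0.2,"rx": 0,"ry": -0.41,"rz": 0,"jaw": 1},
    {"dx": 0.145,"dy": 0,"dz": 0.28,"rx": 0,"ry": -0.57,"rz": 0,"jaw": 1},
    {"dx": 0.185,"dy": 0,"dz": 0.36,"rx": 0,"ry": -0.74,"rz": 0,"jaw": 1},
    {"dx": 0.225,"dy": 0,"dz": 0.43,"rx": 0,"ry": -0.88,"rz": 0,"jaw": 1},
    {"dx": 0.25,"dy": 0,"dz": 0.48,"rx": 0,"ry": -0.98,"rz": 0,"jaw": 1},
    {"dx": 0.25,"dy": 0,"dz": 0.48,"rx": 0,"ry": -0.98,"rz": 0,"jaw": 1},
  ],
)

```text
clock: 25.85
tool_pos: [0.5544, -0.1151, 0.2281]
ee_rot: [179.8, -15.7, 70.3]
ft_force: [-0.4, -0.8, -0.9]
gripper_width: 0.0218
finger_force: 30.0
```

```bash
python3 - <<'E'
from h import *
from scipy import ndimage as nd
for n in["scene","top"]:
    c,P,L=chk(n);print(n,beads(L,c))
    V=c["z_map"]>0;m=V&(np.linalg.norm(P[...,:2]-[.47,-.345],axis=2)<.05)&(P[...,2]<.06);q=P[m];print("jar inside",len(q),np.percentile(q[:,2],[1,50,99]) if len(q) else 0)
    z=V&m&(P[...,2]>.02)&(P[...,2]<.034);l,k=nd.label(z);print([((P[l==i].mean(0)*1000).round(0),int((l==i).sum()),np.median(c["color"][l==i],0)) for i in range(1,k+1) if (l==i).sum()>4])
    print("tray",tb(c,P));cv2.imwrite(f"pics/{n}10.png",c["color"][...,::-1])
sgo([.56,-.10,.2],-65,0);sgo([.57,.0,.2],-40,0)
E
```

```text
scoop pred [ 0.5187 -0.2117  0.1928] [-109.7    5.8    0.2] | plane nose-up 0.0 roll 0.0 z 0.0 0
scene []
jar inside 125 [0.02494856 0.04343221 0.05973778]
[]
tray [(array([661.,  74.,  23.]), 95), (array([685.,  63.,  23.]), 82), (array([716., 117.,  24.]), 20)]
scoop pred [ 0.518  -0.2128  0.1919] [-109.8    5.9    0.2] | plane nose-up -1.6 roll -2.0 z 0.001 118
top []
jar inside 873 [-0.00319336  0.00758065  0.0482881 ]
[(array([ 507., -345.,   26.]), 49, array([84., 37., 25.])), (array([ 472., -383.,   27.]), 26, array([61. , 38.5, 24.5])), (array([ 444., -374.,   26.]), 39, array([62., 38., 23.])), (array([ 434., -329.,   27.]), 32, array([109.5,  78. ,  39. ]))]
tray [(array([715., 109.,  25.]), 146), (array([678., 179.,  26.]), 48), (array([681.,  61.,  25.]), 24), (array([656.,  68.,  24.]), 48)]
d [ 0.362 -0.296  0.112] r [ 0.225 -0.125 -0.973] | at [ 0.5535 -0.1176  0.2269] [179.9 -15.9  70.1] J [-25.  19.  91.  17.  72. -11.] w 0.0216 F [-0.4 -0.7 -1. ] t 25.95
d [ 0.589 -0.495  0.176] r [ 0.349 -0.115 -1.515] | at [ 0.5535 -0.1176  0.2269] [179.9 -15.9  70.1] J [-25.  19.  91.  17.  72. -11.] w 0.0216 F [-0.4 -0.7 -1. ] t 25.95
```

```bash
python3 - <<'E'
import cv2
a=cv2.imread("pics/top10.png");cv2.imwrite("pics/v10.png",cv2.resize(a[140:300,225:475],(800,512),interpolation=cv2.INTER_CUBIC))
E
```

```text
(no output)
```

View pics/v10.png

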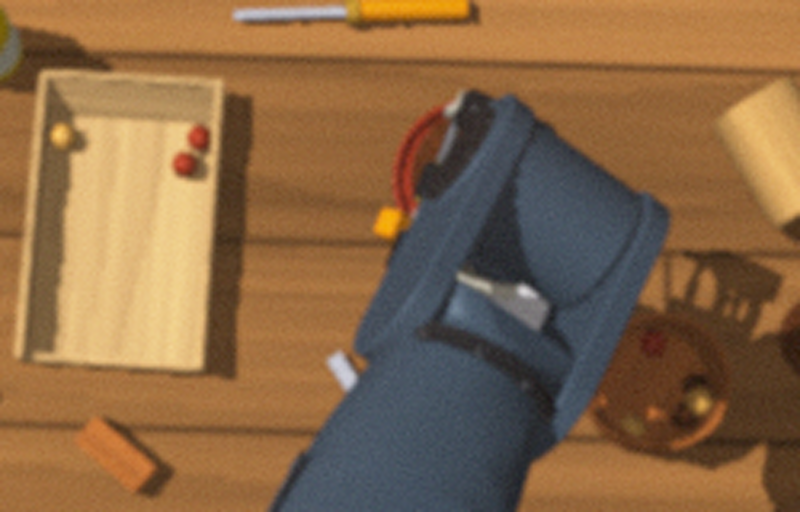

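The top view shows three beads left in the tray at (62,135), (198,138) and (185,164). The beads in the jar are around (650,345)–(700,400), so all eight are accounted for: five poured. Now I return the scoop.

Call:
play_rows(
  increments=[
    {"dx": 0.03,"dy": -0.02,"dz": 0.01,"rx": 0.02,"ry": -0.01,"rz": -0.08,"jaw": 1},
    {"dx": 0.09,"dy": -0.07,"dz": 0.03,"rx": 0.055,"ry": -0.03,"rz": -0.24,"jaw": 1},
    {"dx": 0.16,"dy": -0.13,"dz": 0.05,"rx": 0.095,"ry": -0.055,"rz": -0.41,"jaw": 1},
    {"dx": 0.22,"dy": -0.18,"dz": 0.07,"rx": 0.135,"ry": -0.075,"rz": -0.58,"jaw": 1},
    {"dx": 0.28,"dy": -0.23,"dz": 0.09,"rx": 0.175,"ry": -0.1,"rz": -0.75,"jaw": 1},
    {"dx": 0.33,"dy": -0.27,"dz": 0.1,"rx": 0.205,"ry": -0.115,"rz": -0.89,"jaw": 1},
    {"dx": 0.362,"dy": -0.296,"dz": 0.112,"rx": 0.225,"ry": -0.125,"rz": -0.973,"jaw": 1},
  ],
)

```text
clock: 26.65
tool_pos: [0.516, -0.0044, 0.224]
ee_rot: [-179.9, -10.0, 115.0]
ft_force: [0.5, -0.8, -1.7]
gripper_width: 0.0214
finger_force: 30.0
```

```bash
python3 - <<'E'
from h import *
sgo([.57,.05,.19],-23,0)
E
```

```text
d [0.411 0.007 0.11 ] r [ 0.16  -0.002 -0.919] | at [ 0.516  -0.0044  0.224 ] [-179.9  -10.   115. ] J [-11.  17.  93.   8.  75. -38.] w 0.0214 F [ 0.5 -0.8 -1.7] t 26.65
```

Call:
play_rows(
  increments=[
    {"dx": 0.03,"dy": 0,"dz": 0.01,"rx": 0.013,"ry": 0,"rz": -0.075,"jaw": 1},
    {"dx": 0.1,"dy": 0,"dz": 0.027,"rx": 0.04,"ry": 0,"rz": -0.225,"jaw": 1},
    {"dx": 0.17,"dy": 0,"dz": 0.047,"rx": 0.068,"ry": 0,"rz": -0.39,"jaw": 1},
    {"dx": 0.25,"dy": 0.002,"dz": 0.067,"rx": 0.096,"ry": 0,"rz": -0.55,"jaw": 1},
    {"dx": 0.32,"dy": 0.004,"dz": 0.087,"rx": 0.124,"ry": 0,"rz": -0.71,"jaw": 1},
    {"dx": 0.38,"dy": 0.006,"dz": 0.1,"rx": 0.148,"ry": 0,"rz": -0.85,"jaw": 1},
    {"dx": 0.411,"dy": 0.007,"dz": 0.11,"rx": 0.16,"ry": -0.002,"rz": -0.919,"jaw": 1},
  ],
)

```text
clock: 27.35
tool_pos: [0.473, 0.0925, 0.2145]
ee_rot: [180.0, -10.0, 157.0]
ft_force: [-0.0, 0.1, -1.1]
gripper_width: 0.0217
finger_force: 30.0
```

```bash
python3 - <<'E'
from h import *
sgo([.54,.22,.17],8,0)
E
```

```text
d [0.3   0.359 0.133] r [ 0.119 -0.001 -0.678] | at [0.473  0.0925 0.2145] [180. -10. 157.] J [  3.  16.  96.   4.  77. -66.] w 0.0217 F [-0.   0.1 -1.1] t 27.35
```

Call:
play_rows(
  increments=[
    {"dx": 0.025,"dy": 0.03,"dz": 0.01,"rx": 0.01,"ry": 0,"rz": -0.055,"jaw": 1},
    {"dx": 0.075,"dy": 0.09,"dz": 0.033,"rx": 0.03,"ry": 0,"rz": -0.17,"jaw": 1},
    {"dx": 0.13,"dy": 0.155,"dz": 0.057,"rx": 0.051,"ry": 0,"rz": -0.29,"jaw": 1},
    {"dx": 0.185,"dy": 0.22,"dz": 0.081,"rx": 0.073,"ry": 0,"rz": -0.41,"jaw": 1},
    {"dx": 0.235,"dy": 0.285,"dz": 0.105,"rx": 0.094,"ry": 0,"rz": -0.53,"jaw": 1},
    {"dx": 0.28,"dy": 0.335,"dz": 0.124,"rx": 0.111,"ry": 0,"rz": -0.63,"jaw": 1},
    {"dx": 0.3,"dy": 0.359,"dz": 0.133,"rx": 0.119,"ry": 0,"rz": -0.678,"jaw": 1},
  ],
)

```text
clock: 28.05
tool_pos: [0.4352, 0.2068, 0.1944]
ee_rot: [-180.0, -10.0, -172.1]
ft_force: [-0.2, -0.4, -1.8]
gripper_width: 0.022
finger_force: 30.0
```

```bash
python3 - <<'E'
from h import *
chk();sgo([.517,.366,.075],30,0)
E
```

```text
scoop pred [0.5403 0.2203 0.1696] [ 7.9  0.1 -0. ] | plane nose-up -0.4 roll -0.1 z -0.0008 996
d [-0.083  0.429  0.37 ] r [ 0.084 -0.002 -0.482] | at [0.4351 0.2072 0.1944] [-180.  -10. -172.] J [ 19.  18.  97.   2.  75. -80.] w 0.0216 F [-0.7  0.6 -1.4] t 28.1
```

Call:
play_rows(
  increments=[
    {"dx": 0,"dy": 0.04,"dz": 0.02,"rx": 0.007,"ry": 0,"rz": -0.04,"jaw": 1},
    {"dx": -0.02,"dy": 0.11,"dz": 0.06,"rx": 0.021,"ry": 0,"rz": -0.12,"jaw": 1},
    {"dx": -0.035,"dy": 0.19,"dz": 0.13,"rx": 0.037,"ry": 0,"rz": -0.21,"jaw": 1},
    {"dx": -0.05,"dy": 0.27,"dz": 0.2,"rx": 0.053,"ry": 0,"rz": -0.3,"jaw": 1},
    {"dx": -0.065,"dy": 0.35,"dz": 0.28,"rx": 0.069,"ry": 0,"rz": -0.39,"jaw": 1},
    {"dx": -0.078,"dy": 0.405,"dz": 0.345,"rx": 0.08,"ry": 0,"rz": -0.455,"jaw": 1},
    {"dx": -0.083,"dy": 0.429,"dz": 0.37,"rx": 0.084,"ry": -0.002,"rz": -0.482,"jaw": 1},
    {"dx": -0.083,"dy": 0.429,"dz": 0.37,"rx": 0.084,"ry": -0.002,"rz": -0.482,"jaw": 1},
  ],
)

```text
clock: 28.9
tool_pos: [0.4255, 0.3128, 0.0993]
ee_rot: [-179.9, -9.9, -150.2]
ft_force: [-0.1, 0.1, -0.7]
gripper_width: 0.0216
finger_force: 30.0
```

```bash
python3 - <<'E'
from h import *
chk();sgo([.517,.366,.0185],30,0)
E
```

```text
scoop pred [0.518  0.3644 0.0745] [29.8  0.  -0.1] | plane nose-up -0.6 roll -0.3 z -0.0007 1274
d [-0.037  0.008  0.225] r [-0.     0.001 -0.007] | at [0.4259 0.3125 0.1001] [-179.9   -9.9 -150.3] J [ 31.  29.  94.   0.  66. -89.] w 0.0216 F [ 0.2 -0.5 -1. ] t 28.95
```

Call:
play_rows(
  increments=[
    {"dx": -0.012,"dy": 0,"dz": 0.06,"rx": 0,"ry": 0,"rz": 0,"jaw": 1},
    {"dx": -0.02,"dy": 0,"dz": 0.12,"rx": 0,"ry": 0,"rz": 0,"jaw": 1},
    {"dx": -0.028,"dy": 0,"dz": 0.17,"rx": 0,"ry": 0,"rz": 0,"jaw": 1},
    {"dx": -0.034,"dy": 0,"dz": 0.2,"rx": 0,"ry": 0,"rz": 0,"jaw": 1},
    {"dx": -0.036,"dy": 0,"dz": 0.215,"rx": 0,"ry": 0,"rz": 0,"jaw": 1},
    {"dx": -0.037,"dy": 0,"dz": 0.225,"rx": 0,"ry": 0,"rz": 0,"jaw": 1},
    {"dx": -0.037,"dy": 0,"dz": 0.225,"rx": 0,"ry": 0,"rz": 0,"jaw": 1},
    {"dx": -0.037,"dy": 0,"dz": 0.225,"rx": 0,"ry": 0,"rz": 0,"jaw": 1},
  ],
)

```text
clock: 29.75
tool_pos: [0.4257, 0.3128, 0.0435]
ee_rot: [-179.9, -9.8, -150.2]
ft_force: [0.9, 0.7, 0.5]
gripper_width: 0.0218
finger_force: 30.0
```

```bash
python3 - <<'E'
from h import *
chk();sgo([.517,.366,.0175],30,0)
E
```

```text
scoop pred [0.5183 0.3645 0.019 ] [29.8 -0.1 -0.1] | plane nose-up 0.1 roll 0.4 z -0.0004 1230
d [0.    0.006 0.005] r [-0.     0.002 -0.005] | at [0.4256 0.3128 0.0435] [-179.9   -9.8 -150.2] J [ 31.  34.  96.   0.  60. -89.] w 0.0218 F [0.6 0.2 0.6] t 29.8
```

Call:
play_rows(
  increments=[
    {"dx": 0,"dy": 0,"dz": 0.003,"rx": 0,"ry": 0,"rz": 0,"jaw": 1},
    {"dx": 0,"dy": 0,"dz": 0.003,"rx": 0,"ry": 0,"rz": 0,"jaw": -1},
    {"dx": 0,"dy": 0,"dz": 0.003,"rx": 0,"ry": 0,"rz": 0,"jaw": -1},
    {"dx": 0,"dy": 0,"dz": 0.003,"rx": 0,"ry": 0,"rz": 0,"jaw": -1},
    {"dx": 0,"dy": 0,"dz": 0.003,"rx": 0,"ry": 0,"rz": 0,"jaw": -1},
    {"dx": 0,"dy": 0,"dz": 0.003,"rx": 0,"ry": 0,"rz": 0,"jaw": -1},
    {"dx": 0,"dy": 0,"dz": 0.003,"rx": 0,"ry": 0,"rz": 0,"jaw": -1},
    {"dx": 0,"dy": 0,"dz": 0.003,"rx": 0,"ry": 0,"rz": 0,"jaw": -1},
  ],
)

```text
clock: 30.6
tool_pos: [0.4252, 0.3125, 0.0422]
ee_rot: [-179.9, -9.9, -150.2]
ft_force: [-0.4, 0.1, -0.8]
gripper_width: 0.0733
finger_force: 0.0
```

Call:
play_rows(
  increments=[
    {"dx": 0,"dy": 0,"dz": 0,"rx": 0,"ry": 0,"rz": 0,"jaw": -1},
    {"dx": 0,"dy": 0,"dz": 0,"rx": 0,"ry": 0,"rz": 0,"jaw": -1},
    {"dx": 0,"dy": 0,"dz": -0.1,"rx": 0,"ry": 0,"rz": 0,"jaw": -1},
    {"dx": 0,"dy": 0,"dz": -0.25,"rx": 0,"ry": 0,"rz": 0,"jaw": -1},
    {"dx": 0,"dy": 0,"dz": -0.4,"rx": 0,"ry": 0,"rz": 0,"jaw": -1},
    {"dx": 0,"dy": 0,"dz": -0.6,"rx": 0,"ry": 0,"rz": 0,"jaw": -1},
    {"dx": 0,"dy": 0,"dz": -0.7,"rx": 0,"ry": 0,"rz": 0,"jaw": -1},
    {"dx": 0,"dy": 0,"dz": -0.7,"rx": 0,"ry": 0,"rz": 0,"jaw": -1},
  ],
)

```text
clock: 31.4
tool_pos: [0.4528, 0.3285, 0.2182]
ee_rot: [-180.0, -9.5, -150.2]
ft_force: [-0.1, 0.8, 0.2]
gripper_width: 0.0931
finger_force: 0.0
```

```bash
python3 - <<'E'
from h import *
from scipy import ndimage as nd
for n in["scene","top"]:
    c=bot.read_camera(n);P=pts(c);V=c["z_map"]>0;h=cv2.cvtColor(c["color"],cv2.COLOR_RGB2HSV).astype(int)
    Q=R.from_euler("z",30,degrees=True);L=Q.inv().apply((P-[.518,.365,.018]).reshape(-1,3)).reshape(P.shape)
    m=V&(L[...,0]>-.03)&(L[...,0]<.04)&(abs(L[...,1])<.03)&(abs(L[...,2])<.02)&(h[...,1]<80);q=L[m];f=np.linalg.lstsq(np.c_[q[:,:2],np.ones(len(q))],q[:,2],rcond=None)[0];print(n,"scoop plane",f,len(q))
    m=V&(np.linalg.norm(P[...,:2]-[.653,-.189],axis=2)<.058)&(P[...,2]>.018)&(P[...,2]<.03);print("lid",cv2.minEnclosingCircle((P[m][:,:2]*1000).astype(np.float32)),np.median(P[m][:,2]))
    m=V&(np.linalg.norm(P[...,:2]-[.47,-.346],axis=2)<.05)&(P[...,2]>.0215)&(P[...,2]<.034);l,k=nd.label(m);print("jar",[((P[l==i].mean(0)*1000).round(0),int((l==i).sum())) for i in range(1,k+1) if (l==i).sum()>6])
    print("tray",tb(c,P))
go([.4,.3,.25])
E
```

```text
scene scoop plane [0.01091977 0.0160154  0.00035038] 1164
lid ((653.063720703125, -188.9457550048828), 57.90217590332031) 0.022570865597505096
jar [(array([ 441., -380.,   28.]), 8)]
tray [(array([661.,  74.,  23.]), 92), (array([685.,  63.,  23.]), 83), (array([715.,  85.,  23.]), 49), (array([716., 127.,  23.]), 16), (array([717., 154.,  23.]), 25)]
top scoop plane [0.00709505 0.01464238 0.00046248] 114
lid ((652.9537963867188, -189.17051696777344), 57.911006927490234) 0.023281162490524254
jar [(array([ 507., -346.,   28.]), 42), (array([ 473., -385.,   27.]), 25), (array([ 444., -374.,   27.]), 34), (array([ 434., -329.,   27.]), 31)]
tray [(array([715., 120.,  24.]), 162), (array([679., 178.,  25.]), 46), (array([680.,  61.,  26.]), 26), (array([655.,  68.,  26.]), 52)]
d [ 0.252  0.006 -0.102] r [0. 0. 0.] | at [0.4509 0.3274 0.2142] [-179.9   -9.9 -150.2] J [ 31.  25.  84.   0.  81. -89.] w 0.0928 F [-0.5 -0.1 -1. ] t 31.5
```

The top view shows four beads in the jar and three in the tray. I'll search for the fifth poured bead, in the jar or on the bench.

```bash
python3 - <<'E'
from h import *
from scipy import ndimage as nd
for n in["top","scene"]:
    D=np.load(n+"0.npz");c=bot.read_camera(n);P=pts(c);V=(c["z_map"]>0)&(D["Z"]>0)
    d=P[...,2]-D["P"][...,2];m=V&(d>.006)&(P[...,2]<.032)&(P[...,2]>.006)&(abs(P[...,0]-.5)<.45)&(abs(P[...,1])<.8)
    l,k=nd.label(m);print(n,"raised",[((P[l==i].mean(0)*1000).round(0),int((l==i).sum())) for i in range(1,k+1) if (l==i).sum()>8])
c=bot.read_camera("top");P=pts(c);V=c["z_map"]>0
m=V&(np.linalg.norm(P[...,:2]-[.47,-.346],axis=2)<.052)&(P[...,2]>.011)&(P[...,2]<.04)
v,u=np.where(m);print("jar area",u.min(),u.max(),v.min(),v.max())
Z=(P[...,2]*1000).round().astype(int)
for r in range(238,280): print(r,' '.join(f"{Z[r,x]:3d}" if Z[r,x]<95 else ' ..' for x in range(408,456)))
E
```

```text
top raised [(array([ 653., -191.,   23.]), 1269), (array([681.,  57.,  22.]), 58), (array([679., 179.,  23.]), 55), (array([656.,  68.,  23.]), 52)]
scene raised [(array([ 661., -179.,   22.]), 1443), (array([662.,  74.,  23.]), 97), (array([686.,  63.,  21.]), 125)]
jar area 413 448 242 276
238  -3  -4  -1  -5   0   0  -4  -7   1   3   3  -3   0  -3  -7  -1  -3  -5   2  83  87  78  86  84  81  83  86  82  82  88   0  -7  -4   1   0   2  -1  -2  -6  -6  -1   1  -1   3  -6   2   3  -2
239  -8  -1  -6  -2  -5   1   3  -4   5   5   3   0   1  -1  -3  -2  83  85  86  85  84  88  90  80  83  77  81  91  77  80  85  86  80  -1   8  -4   8  -1  11  -1   4  10  -1   0   0  -7  -3   6
240  -3  -4   2   0   2   8  -7   0  -3   5  -3  -4  -1  -1  78  85  85  84  83  76  73  67  62  56  75  72  62  80  72  80  85  92  78  88  81  -7  -3   2   5   0   1  -6  -1   2   0   1   2  -2
241   0  -3  -1   5   1   1  -4  -6  -1  -2  -6   3  85  85  83  85  78  63  57  49  51  48  37  49  57  46  52  55  60  74  70  80  78  86  88  83   3  -5  -2  -2  -4   6   5  -9  -2   2   6  -1
242   5   0  -1  -2   0
[... 6724 characters left out ...]
   3   1   4   2   1  -2  14   5   2   6   0  15  60  83  80  92   6  -2  -5   4   1  -5  -2   6 -12   3  -4  -3
277   2  -5  -3   8  -3  -2  -6  14  28  40  46  56  71  85  86  89  90  88   9   5   2   5   2  -1  10   9  10   5  -1   7  84  82  92  82  83   0  -4  -2  -2   4   9  -4   1   0  -5  -3  -2   0
278   8  -3   3  -1   2  -4   5  -4  12  12  27  42  49  57  75  79  76  90  89  84  86   4   6   7  81  83  87  87  88  80  82  83  87   0   0  -5  -5  11   1  -5  -1   6   9   2  -6  -8  -3  -2
279   1  -2   0  -3   5  -3  -1  -4   0   2  12  28  33  49  50  62  71  84  84  81  80  80  92  85  80  86  81  87  82  84   5   1   1   3   0   0   0  -6   0  -4  -1  -3   2   1   2  -1  -2  -6
```

The fifth bead is in the jar, resting on two others with its top at z ≈ 50 mm. The search found no stray beads on the bench, so I'm handing the job in.

```bash
python3 -c "
from plant import bot
print(bot.job_done())"
```

```text
the job is handed in; nothing more can be done
None
```

The job is handed in, with no verdict returned; my last checks showed the lid flat in the dish, five beads in the jar, three in the tray, and the scoop flat on the board.

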